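# Set out a finished plaque and sample blocks on a folding display stand

### The arm

A 6-joint arm with a two-finger parallel gripper is mounted at the origin on a cart in front of the work surface, level with it; the furniture and walls round the work are solid. World frame = base frame: x ahead of the robot, y to its left, z up, the work surface at z = 0. Lengths are in mm, angles in degrees, forces in N, time in s.
With the tool pointing down it reaches from about 300 to 850 mm from the base axis. Payload 4.2 kg.
Tool frame: the origin (TCP) lies between the finger pads; the fingertips stand 25 mm ahead of it and the grasp point (between the pads) lies 6 mm ahead of it; x points along the fingers, y is the direction in which the jaws open and shut, and the axes are right-handed (so a half turn about x gives the same grasp; the last joint's range is limited). The gripper opens to 91 mm and grips with 3 to 60 N. Pads are 32 mm wide; open, the fingers measure 118 mm over their backs; the gripper's body (76 mm by 178 mm) begins 60 mm behind the grasp point.
Start: joints at [63.14, 18.312, 89.639, -0, 72.044, -1.146], TCP at [249.487, 518.07, 238.976] pointing down, gripper open.
Joint ranges: [-177.97, 177.97], [-48.28, 115.42], [12.27, 149.76], [-77.06, 257.06], [2.81, 150.46], [-146.56, 146.56]. Speed limits (degrees/s): [147.25, 147.25, 180, 180, 180, 180].

### API

Orientations are given as [roll, pitch, yaw] about the fixed x, y, z axes, in that order (R = Rz(yaw) Ry(pitch) Rx(roll)).
In Python, from workcell import env gives the robot as it stands.
- The arm moves only by the tool jog_arm, never from a script. Its argument "plan" is one flat list of numbers, 4 for each row, row after row: the shift along the tool's x, y, z in cm, then the turn about the tool's x in units of 6 degrees (1.0 is 6 degrees). In form: [tx, ty, tz, turn, tx, ty, tz, turn, ...]. A call has 1 to 12 rows; each row shifts and turns the commanded pose from where the row before left it, along the tool's axes as they then stand; what a row does not reach is not made up. A row lasts 1/12 s, in which the tool goes at most 41.7 mm and 7.16 degrees, less where a joint would pass 70% of its speed; a pose out of reach is approached as far as the arm can. A call with a gripper value outside its range is refused whole. "claw" is the finger opening in cm, from 0 to 9.12, set as the call begins (left out, the last holds). The fingers move at their own pace and stop on an object; "newtons" is the grip in N (left out, the last holds). Time passes only in rows, so rows that do not move let the fingers close. It gives the time, the measured TCP pose, the force and the opening at its end, in the units of the state.
- env.state(): the state, without advancing time (a new reading comes with each control period).
- env.grab_frame(name): name is "scene" or "top"; returns the picture (480x640x3 uint8, red, green, blue); there is no depth.
- env.calibration(name): a dict with "vertical_fov" (degrees; the focal length in pixels is half the picture's height over the tangent of half this angle, whatever the lens; pixels are square), "cx", "cy" (the principal point, pixels), "origin" and "orientation" of the camera in the world. Camera axes: x right, y down, z forward; pixel columns grow to the right and rows downward; lengths in mm; the calibration is good to about 2 mm. A picture is of the moment at which its call begins. calibration takes no time and is no camera call.
- env.job_done(): hands the job in, once; it reports no verdict.
The state is a dict: "time_s": time; "qpos": joint angles; "qvel": joint speeds; "effort": joint torques, N m; "ee_pos": TCP position; "ee_rot": TCP orientation; "force": force on the tool from outside, world axes, zero at the start; "torque": the same for the moment, N m; "gripper_width": finger opening in mm.
Only numpy, scipy, OpenCV 4.12 (cv2) and the standard library are available. Lean on these libraries where they do the work, as an engineer would, in place of code of your own. Each camera call takes 0.05 s, during which the arm holds its last target.

### The job

Set out the display: snap the folding stand fully open, slide the vice's jaw wide open and only then lift the finished plaque out, and stand it on the stand's rubber strip, carved side to the front, leaning back against the opened back. After that lay every loose wood block that is there (light and dark) flat on the stand's shelf in front of the plaque, side by side and not stacked. Finish by pushing the empty vice fully shut.

Things in the scene. Friction and masses are not known exactly. Their poses are not given: they have to be found in the camera images.
- stand: folding wooden display stand, fixed. Origin: centre of its underside; own z up, own x from its front edge to its hinged back (roughly away from the robot), own y along its width. Shelf 200 (x) by 240 (y) mm, top 14 mm above the worktop, with a 5 mm high, 6 mm wide rim on the front and both ends. Blocks belong between front rim and plaque
- stand_strip (a point): on the stand's shelf top, centre of the black rubber strip where the plaque's foot stands: 30 mm (stand x) by 190 mm (stand y), at stand x = +50 mm. Behind it, at stand x = +79 to +89 mm, a 22 mm high cross rail stands on the shelf; cheeks 60 mm high over the worktop carry the hinge at stand y = +-110 mm
- stand_back (a joint): hinged back of the stand, rad: 0 = folded flat forwards over the shelf (gap about 26 mm), 1.92 = open, leaning back 20 degrees past upright on its stop; grows as it is lifted. Over-centre spring: below about 1.05 it springs back to folded, above that it snaps open by itself. Lifting it from folded takes about 4 N at the bar
- stand_bar (a point): middle of the round steel cross bar at the free edge of the hinged back: 12 mm thick, 160 mm long along the stand's y, 75 mm from the hinge axis, in the middle plane of the 10 to 12 mm thick back. Between bar and panel is a 31 mm wide opening for a finger. Folded, the bar is 32 mm above the shelf top
- stand_hinge (a point): middle of the hinge axis of the stand's back (along the stand's y), 46 mm above the worktop, at stand x = +80 mm
- bench_vice: blue bench vice, fixed to the worktop. Origin on its underside; own x points from the sliding front jaw to the fixed rear jaw, own z up. Jaw tops 133 mm above the worktop, jaws 86 mm wide (own y = -48 to +38 mm), fixed jaw's face at own x = +2 mm; a thing between the jaws stands on a floor 52 mm above the worktop
- bench_vice_jaw (a joint): sliding front jaw, m: 0 = shut (2 mm left between the jaws), grows to 0.055 as the jaw slides towards the vice's own -x; gap between the jaws = value + 2 mm. Slides against about 4 N of friction and stays where it is left; there is no need to turn the screw
- vice_grip (a point): gripping point of the red upright pull grip on the sliding jaw: 18 mm (vice x) by 26 mm (vice y), its top 13 mm above this point and its foot 43 mm below. It stands 23 mm in front of the jaw's front face and moves with the jaw
- plaque: finished flat light wood plaque with a dark round carved relief on its front: 20 mm thick (own x; the carved front faces own -x, relief 1 mm proud, none in the top 25 mm), 110 mm wide (own y), 155 mm high (own z). Origin: centre of its bottom edge face. 0.2 kg. At the start it stands upright between the vice's jaws, its front towards the sliding jaw
- light_block_a: light wood block, 45 (own x) by 110 (own y) by 38 mm high, lying flat. Origin: centre of its underside, own z up. May be absent (None)
- light_block_b: light wood block, 45 (own x) by 110 (own y) by 38 mm high, lying flat. Origin: centre of its underside, own z up. May be absent (None)
- dark_block_a: dark brown wood block, 50 (own x) by 75 (own y) by 28 mm high, lying flat. Origin: centre of its underside, own z up. May be absent (None)
- dark_block_b: dark brown wood block, 50 (own x) by 75 (own y) by 28 mm high, lying flat. Origin: centre of its underside, own z up. May be absent (None)
Things that resemble listed ones, but are neither listed nor needed, are in the scene too. Leave any pink or purple look-alike of the light_block_b alone.

How it is judged (in metres and radians):
On the way, in this order (a step that is already met when the one before it is completed fails the run):
1. the stand's back has snapped open and the vice's jaw has been slid wide open (in either order) (value of joint stand_back above 1.85 rad and value of joint bench_vice_jaw above 0.034 m), for 0.2 s.
2. the plaque stands on the stand, leaning back, and has been let go, while all blocks are still on the worktop (x of plaque in the frame of stand between 0.02 and 0.078 m and y of plaque in the frame of stand between -0.06 and 0.06 m and z of plaque in the frame of stand between 0.01 and 0.028 m and angle between plaque's own z axis and vertical between 0.12 and 0.62 rad and angle between plaque's own x axis and vertical above 1.68 rad and angle between the y axis of plaque and the y axis of stand, either way round below 0.26 rad and linear speed of plaque below 0.02 m/s and value of joint stand_back above 1.85 rad and contact force between the fingers and plaque below 0.1 N and z of each of light_block_a, light_block_b, dark_block_a, dark_block_b in the frame of stand below 0.009 m), for 0.3 s.
At the end, for the whole second after the job is handed in: Stand open (>1.85 rad), vice shut (<8 mm). Plaque on the shelf, foot at stand x 20 to 78 mm, |y|<60 mm, leaning back 7-35 deg, front forward, turned <15 deg. Each block flat on the shelf, centre at stand x -85 to 35 mm, |y|<110 mm. All at rest (value of joint stand_back above 1.85 rad and value of joint bench_vice_jaw below 0.008 m and x of plaque in the frame of stand between 0.02 and 0.078 m and y of plaque in the frame of stand between -0.06 and 0.06 m and z of plaque in the frame of stand between 0.01 and 0.028 m and angle between plaque's own z axis and vertical between 0.12 and 0.62 rad and angle between plaque's own x axis and vertical above 1.68 rad and angle between the y axis of plaque and the y axis of stand, either way round below 0.26 rad and linear speed of each of plaque, light_block_a, light_block_b, dark_block_a, dark_block_b below 0.02 m/s and x of light_block_a in the frame of stand between -0.085 and 0.035 m and y of light_block_a in the frame of stand between -0.11 and 0.11 m and z of light_block_a in the frame of stand between 0.009 and 0.024 m and angle between each of light_block_a, light_block_b, dark_block_a, dark_block_b's own z axis and vertical below 0.12 rad and x of light_block_b in the frame of stand between -0.085 and 0.035 m and y of light_block_b in the frame of stand between -0.11 and 0.11 m and z of light_block_b in the frame of stand between 0.009 and 0.024 m and x of dark_block_a in the frame of stand between -0.085 and 0.035 m and y of dark_block_a in the frame of stand between -0.11 and 0.11 m and z of dark_block_a in the frame of stand between 0.009 and 0.024 m and x of dark_block_b in the frame of stand between -0.085 and 0.035 m and y of dark_block_b in the frame of stand between -0.11 and 0.11 m and z of dark_block_b in the frame of stand between 0.009 and 0.024 m); the robot touches nothing.
It fails at once if the plaque is pulled up between the jaws while the jaw is open less than 30 mm (z of plaque in the frame of bench_vice between 0.064 and 0.12 m and horizontal distance between plaque and bench_vice below 0.05 m and value of joint bench_vice_jaw below 0.03 m).
Of light_block_a, light_block_b, dark_block_a, dark_block_b only 2 to 3 are there at a start; the rules pass over those that are not, and their reading is None.
At some moment in a run one of light_block_a, light_block_b, dark_block_a, dark_block_b may be knocked a few centimetres aside while the robot is not near it.
It also fails if it takes over 200 s, if anything falls off the work surface, if the arm or the gripper's body presses on something with over 40 N, if the wrist force passes 120 N, or if a joint passes its speed limit or range.

## Working session

There is one attempt and no reset: what is moved stays moved. The work goes in short steps, Python scripts to look and compute and a tool call to move; the robot and the scene stay as the last step left them, time stands still between calls to the robot, and variables do not carry over. Pictures are saved under pics/ and viewed, and the job is handed in when it is done.

Besides the shell and the picture viewer there is one more tool, called as name(argument=value, ...) on one line, values as JSON. jog_arm: Moves the arm, as the interface text tells. Its arguments: {"type":"object","properties":{"plan":{"type":"array"},"claw":{"type":"number"},"newtons":{"type":"number"}},"required":["plan"]}

```bash
ls; mkdir -p pics
python3 - <<'E'
from workcell import env
import cv2
print(env.state())
for n in("scene","top"):
    print(env.calibration(n))
    f=env.grab_frame(n); cv2.imwrite(f"pics/{n}0.png",f[:,:,::-1])
E
```

```text
pics
{'time_s': 0.0, 'qpos': array([ 6.31405838e+01,  1.83501313e+01,  8.97065468e+01, -2.05321685e-03,
        7.20442765e+01, -1.14465994e+00]), 'qvel': array([ 0.01146036,  0.06317315,  0.05622112,  0.02042276,  0.02443   ,
       -0.00145622]), 'effort': array([-2.13490152e-03, -4.12472141e+01, -2.31973833e+01,  7.24557554e-02,
        4.58191254e-02, -1.75008190e-04]), 'ee_pos': array([249.27330812, 517.63844197, 238.13443287]), 'ee_rot': array([ -90.03690358,   89.8990266 , -115.7510252 ]), 'force': array([-0.39919388,  0.89885822, -0.16457245]), 'torque': array([-0.02493664,  0.02379058,  0.0112559 ]), 'gripper_width': 90.96607237897837}
{'vertical_fov': 47.3352748695446, 'cx': 324.8073191065736, 'cy': 246.67133476297857, 'origin': array([-123.7916608 , -758.30482695,  677.88800934]), 'orientation': array([-1.18460416e+02, -1.09194719e-01, -4.23686469e+01])}
{'vertical_fov': 47.946527201933236, 'cx': 326.8999464004482, 'cy': 239.99455472621017, 'origin': array([ 446.75148238,    7.16480264, 1352.58629483]), 'orientation': array([-1.74881709e+02,  1.12497925e-01, -8.94267351e+01])}
```

View pics/scene0.png

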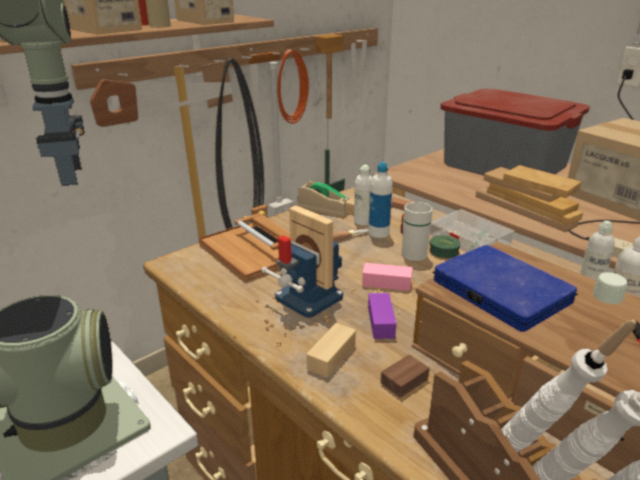

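View pics/top0.png

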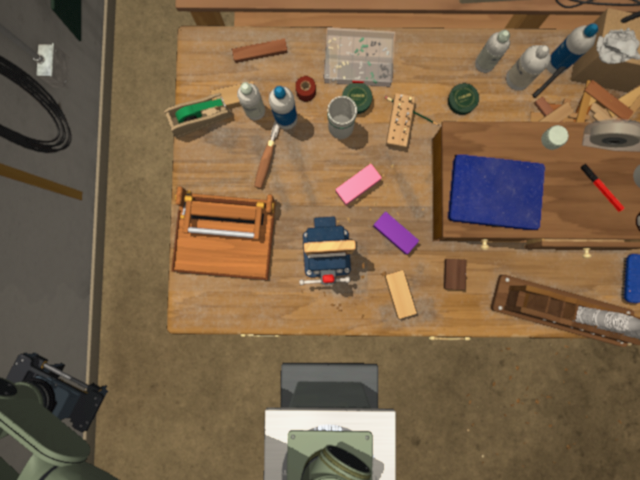

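```bash
cat > h.py <<'E'
import numpy as np, cv2
from scipy.spatial.transform import Rotation as Ro
from workcell import env
def cam(n):
    c=env.calibration(n); f=240/np.tan(np.radians(c["vertical_fov"]/2))
    return f,c["cx"],c["cy"],np.array(c["origin"]),Ro.from_euler('xyz',c["orientation"],degrees=True).as_matrix()
def pos(n,u,v,z=0):
    f,cx,cy,o,R=cam(n); d=R@np.array([(u-cx)/f,(v-cy)/f,1]); return o+d*(z-o[2])/d[2]
def pix(n,P):
    f,cx,cy,o,R=cam(n); p=(np.asarray(P)-o)@R; p=np.atleast_2d(p); return np.c_[f*p[:,0]/p[:,2]+cx,f*p[:,1]/p[:,2]+cy]
def crop(n,x0,y0,x1,y1,k,out,overlay=()):
    f=env.grab_frame(n)[:,:,::-1].copy(); 
    g=cv2.resize(f[y0:y1,x0:x1],None,fx=k,fy=k,interpolation=cv2.INTER_CUBIC)
    for P in overlay:
        q=(pix(n,P)-[x0,y0]+0.5)*k
        cv2.polylines(g,[np.round(q).astype(int)],False,(0,255,255),1)
    for t in range(0,x1-x0,20): cv2.putText(g,str(x0+t),(t*k,8),0,.3,(255,255,255),1)
    for t in range(0,y1-y0,20): cv2.putText(g,str(y0+t),(0,t*k+4),0,.3,(255,255,255),1)
    cv2.imwrite(f"pics/{out}.png",g)
def st():
    s=env.state(); print({k:np.round(s[k],1) for k in("time_s","ee_pos","ee_rot","force","gripper_width","qpos")})
E
python3 - <<'E'
from h import *
st()
print(pix("top",[[0,0,0],[500,0,0]]))
crop("top",160,170,360,320,4,"t1")
crop("top",330,160,530,310,4,"t2")
crop("scene",240,170,440,320,4,"s1")
crop("scene",190,170,350,290,5,"s2")
E
```

```text
{'time_s': np.float64(0.1), 'ee_pos': array([249.3, 517.7, 238.2]), 'ee_rot': array([ -90.4,   89.9, -116.1]), 'force': array([0.1, 0.5, 1.4]), 'gripper_width': np.float64(91.1), 'qpos': array([63.1, 18.3, 89.7, -0. , 72. , -1.1])}
[[329.10882778 473.53680277]
 [331.033148   267.02383923]]
```

View pics/t1.png

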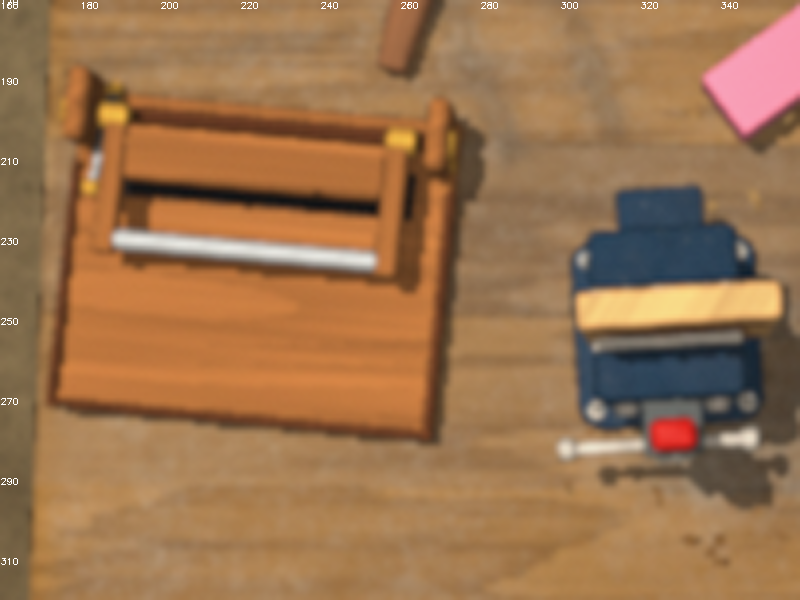

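View pics/t2.png

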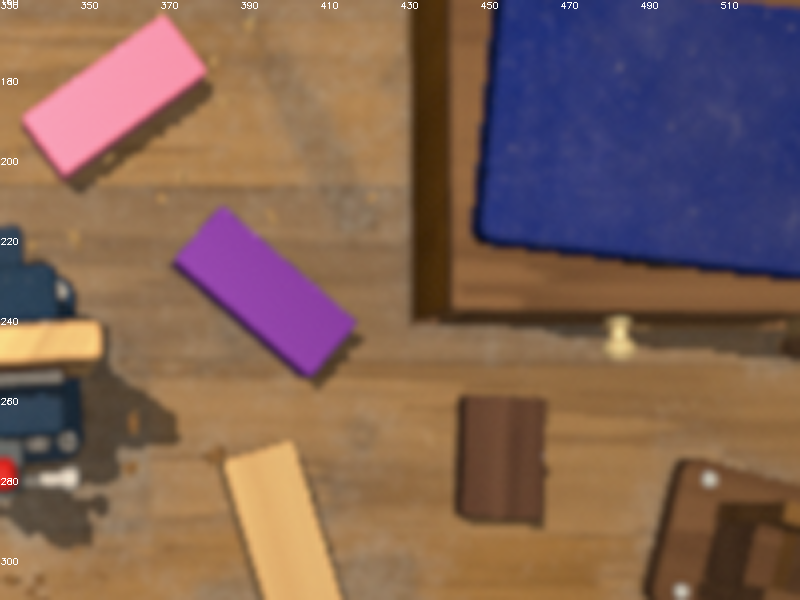

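View pics/s1.png

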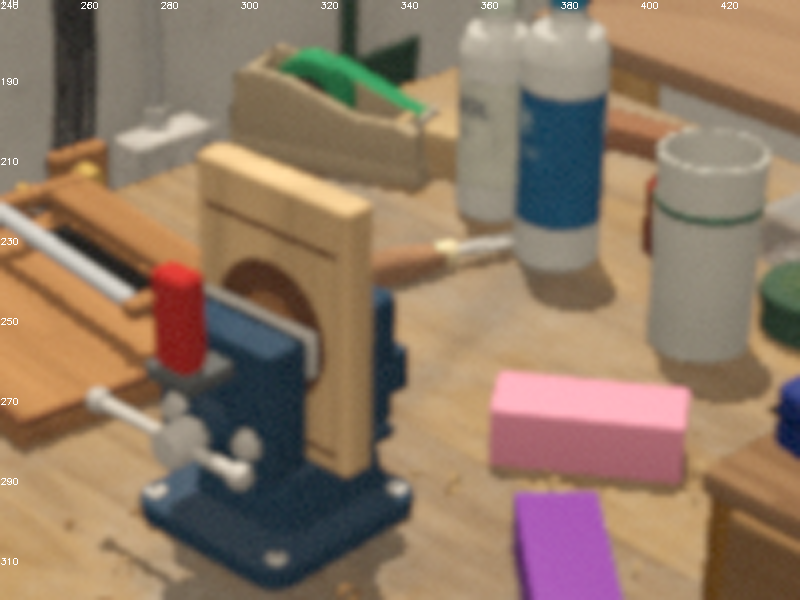

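View pics/s2.png

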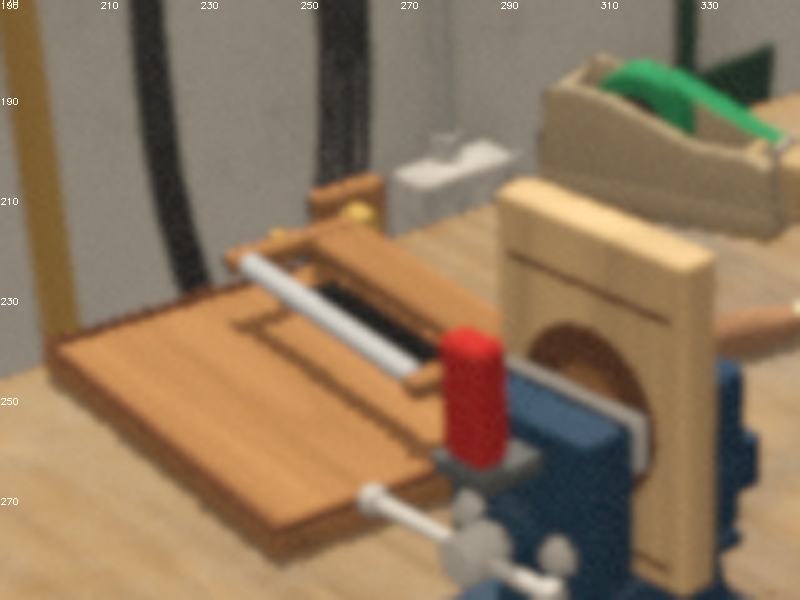

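```bash
cat >> h.py <<'E'
from scipy.optimize import least_squares
def fit(pts,z=None,x0=(400,0,0)):
    "pts: list (cam,u,v,mx,my,mz) -> x,y,yaw(deg) ; mz absolute"
    def r(p):
        c,s=np.cos(np.radians(p[2])),np.sin(np.radians(p[2])); out=[]
        for n,u,v,a,b,h in pts:
            q=pix(n,[p[0]+c*a-s*b,p[1]+s*a+c*b,h])[0]; out+=[q[0]-u,q[1]-v]
        return out
    s=least_squares(r,x0); return s.x,np.array(s.fun).reshape(-1,2)
def tri(a,b):
    A=[];B=[]
    for n,u,v in(a,b):
        f,cx,cy,o,R=cam(n); d=R@np.array([(u-cx)/f,(v-cy)/f,1]); d/=np.linalg.norm(d); M=np.eye(3)-np.outer(d,d); A.append(M);B.append(M@o)
    return np.linalg.lstsq(np.vstack(A),np.hstack(B),rcond=None)[0]
def box(p,x,y,z0,z1):
    c,s=np.cos(np.radians(p[2])),np.sin(np.radians(p[2]))
    T=lambda a,b,h:[p[0]+c*a-s*b,p[1]+s*a+c*b,h]
    L=[]
    for h in(z0,z1): L.append([T(x[0],y[0],h),T(x[1],y[0],h),T(x[1],y[1],h),T(x[0],y[1],h),T(x[0],y[0],h)])
    for a in x:
        for b in y: L.append([T(a,b,z0),T(a,b,z1)])
    return L
def loc(p,a,b):
    c,s=np.cos(np.radians(p[2])),np.sin(np.radians(p[2])); return np.array([p[0]+c*a-s*b,p[1]+s*a+c*b])
E
python3 - <<'E'
from h import *
S,r=fit([("top",172.5,270.7,-100,120,19),("top",267.8,279.8,-100,-120,19),("top",188,229.5,5,80,46),("top",254.2,235.2,5,-80,46),
("scene",245,275.4,-100,-120,19),("scene",200.4,239,-100,120,19),("scene",239,222.4,5,80,46),("scene",273,244.4,5,-80,46)],x0=(500,200,-5))
print("stand",S,r.round(1).tolist())
P,r=fit([("top",303.7,242.5,10,55,207),("top",354.5,240.5,10,-55,207),("top",355.5,248.7,-10,-55,207),("top",305,253,-10,55,207)])
print("plaque",P,r.round(1).tolist())
print("grip top",tri(("top",328.7,277.5),("scene",284.4,237.5)))
crop("scene",270,190,350,250,10,"s3",box(P,[-10,10],[-55,55],52,207))
crop("scene",190,190,350,310,5,"s4",box(S,[-100,100],[-120,120],0,14)+box(S,[-1,11],[-80,80],40,52))
crop("top",160,170,360,320,4,"t3",box(S,[-100,100],[-120,120],0,14)+box(S,[-1,11],[-80,80],40,52)+box(P,[-10,10],[-55,55],52,207))
crop("top",440,0,640,150,4,"t4")
crop("top",380,250,440,330,10,"t5")
E
```

```text
stand [575.30368291 268.28781498  -4.4316849 ] [[-1.7, 0.6], [-0.3, -0.0], [0.8, -0.1], [-0.1, -0.2], [0.7, 0.6], [-2.2, -1.2], [1.5, 0.6], [1.0, 1.4]]
plaque [536.1951803    4.39132532   4.24844473] [[-0.1, 0.7], [0.6, -0.7], [0.3, 0.5], [-0.8, -0.5]]
grip top [468.95378284   6.77916752 175.62387279]
```

View pics/s3.png

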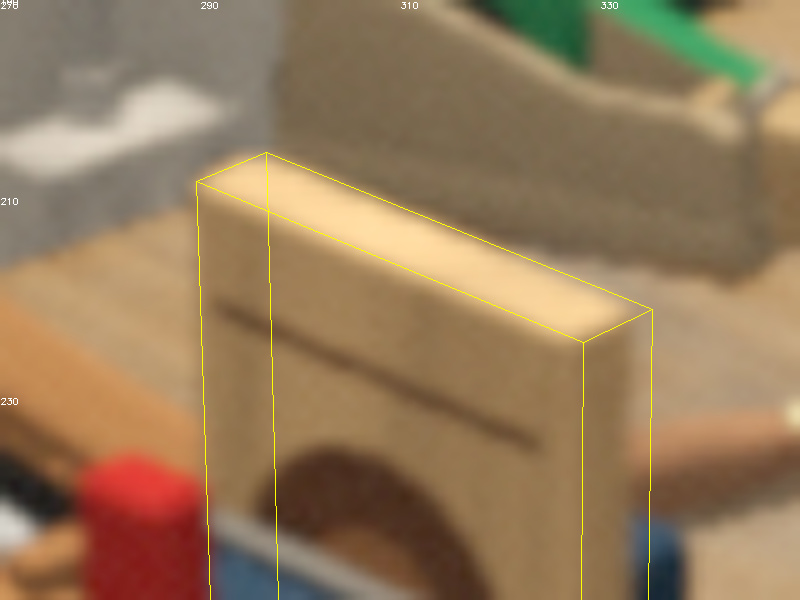

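View pics/s4.png

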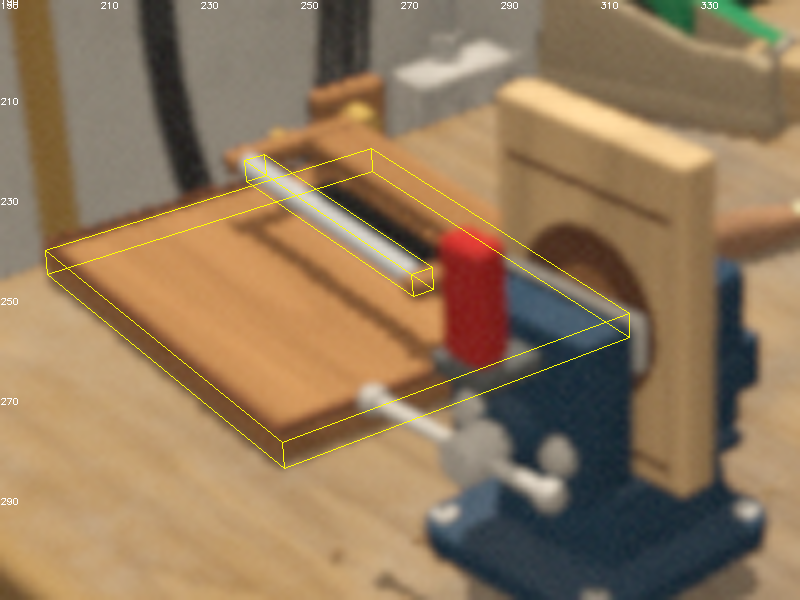

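View pics/t3.png

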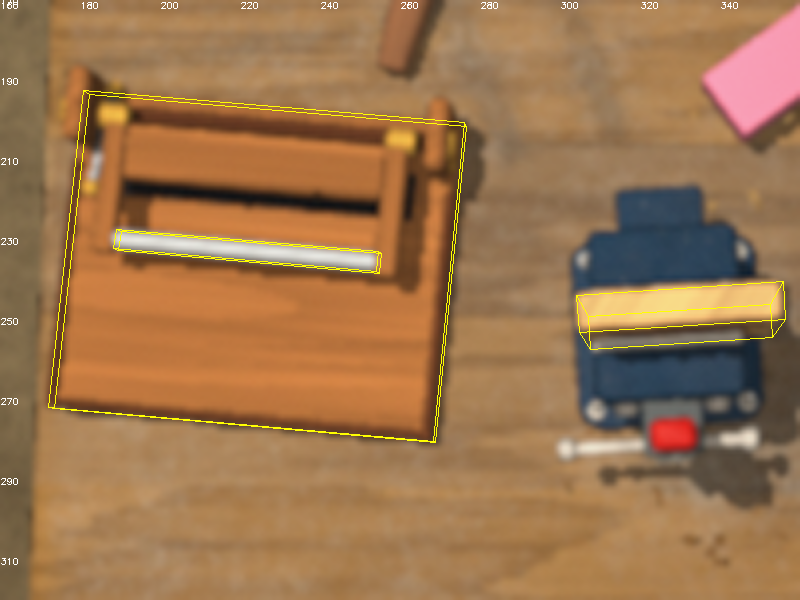

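View pics/t4.png

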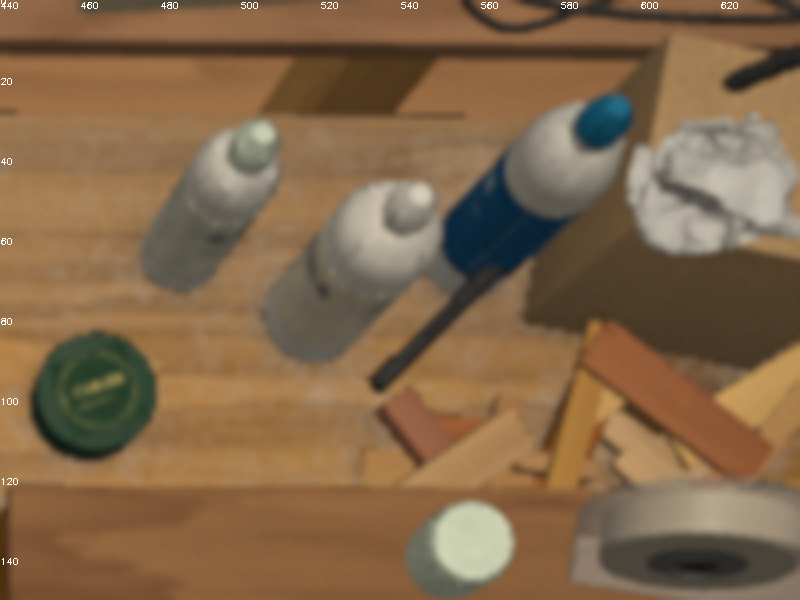

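View pics/t5.png

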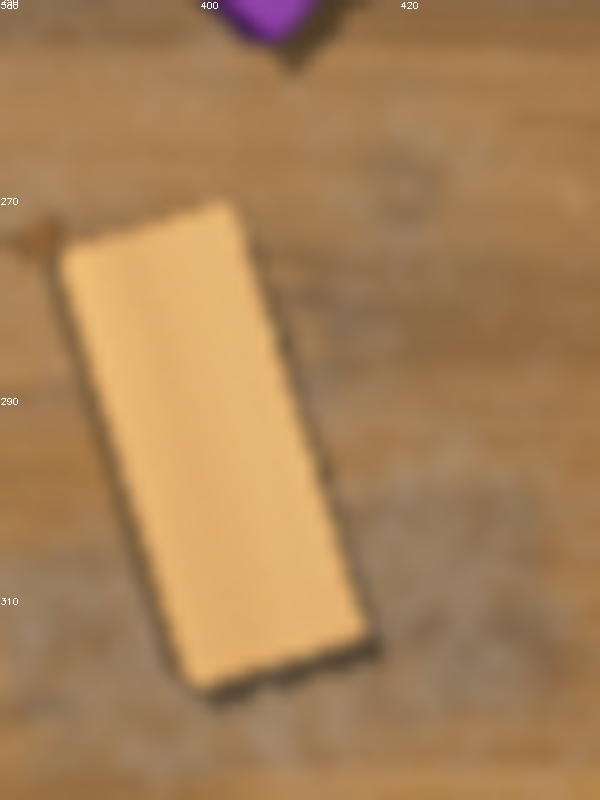

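```bash
cat >> h.py <<'E'
def RT(): 
    s=env.state(); return np.array(s["ee_pos"]),Ro.from_euler('xyz',s["ee_rot"],degrees=True).as_matrix()
def yawy():  # heading of tool y in world, deg
    p,R=RT(); return np.degrees(np.arctan2(R[1,1],R[0,1]))
def go(x,y,z,head=None):
    "head: wanted heading of tool y; prints turn units then shift (cm) in tool axes after the turn"
    p,R=RT(); h=yawy(); t=0
    if head is not None:
        t=(head-h+180)%360-180; t=-t   # tool x down: turn about it is minus yaw
    R2=R@Ro.from_euler('x',t,degrees=True).as_matrix()
    d=R2.T@(np.array([x,y,z])-p)/10
    print("at",p.round(1),"head",round(h,1),"TURN units",round(t/6,2),"SHIFT cm",d.round(2))
E
python3 - <<'E'
from h import *
p,R=RT(); print(R.round(3), yawy())
P,r=fit([("top",303.7,242.5,10,55,207),("top",354.5,240.5,10,-55,207),("top",355.5,248.7,-10,-55,207),("top",305,253,-10,55,207),
("scene",289.8,208.3,-10,55,207),("scene",326.5,224,-10,-55,207),("scene",333,220.5,10,-55,207),("scene",294.5,205.7,10,55,207)],x0=(530,0,0))
print("plaque",P,r.round(1).tolist())
L,r=fit([("top",386.2,275,22.5,55,38),("top",402.8,270.3,22.5,-55,38)][:0]+[("top",386.2,275,-22.5,55,38),("top",402.8,270.3,22.5,55,38),("top",417.2,313.2,22.5,-55,38),("top",400,319,-22.5,-55,38)],x0=(400,-150,-70))
print("light",L,r.round(1).tolist())
D,r=fit([("top",445,259.2,-25,37.5,28),("top",466.2,260,25,37.5,28),("top",465.7,291.2,25,-37.5,28),("top",444.2,288.7,-25,-37.5,28)],x0=(500,-300,-90))
print("dark",D,r.round(1).tolist())
E
```

```text
[[-0.     0.434  0.901]
 [ 0.     0.901 -0.434]
 [-1.     0.    -0.   ]] 64.28692075390244
plaque [535.16726422   4.81350246   3.98129676] [[-0.3, 1.0], [0.5, -0.1], [0.1, 1.1], [-1.1, -0.1], [-1.1, -0.7], [0.7, -0.2], [1.1, 0.1], [1.2, -0.9]]
light [ 434.16037649 -171.20789036  -72.04817432] [[-0.5, 0.4], [0.5, -0.5], [0.3, 0.1], [-0.3, -0.0]]
dark [ 483.04203052 -304.24633108  -92.53072219] [[0.6, -0.3], [-0.2, 0.0], [-0.7, -0.5], [0.3, 0.8]]
```

Run:
```python
from h import *
S=np.array([575.3,268.3,-4.43])
print(tri(("top",221.1,232.4),("scene",256,233.4)), loc(S,5,0), pos("top",221.1,232.4,46))
a=pos("top",188,229.5,46);b=pos("top",254.2,235.2,46);print(np.linalg.norm(a-b),np.degrees(np.arctan2(*(a-b)[:2])))
x,y=loc(S,5,0)
go(x,y,170,-4.4)
```

```text
[579.40093769 268.47733836  47.6266119 ] [580.28506223 267.91379463] [579.78086762 268.64853363  46.        ]
162.07871429245523 4.376015417376013
at [249.5 518.1 239. ] head 64.3 TURN units 11.45 SHIFT cm [ 6.9 34.9 22.4]
```

jog_arm(plan=[0,0,0,1.145,0,0,0,1.145,0,0,0,1.145,0,0,0,1.145,0,0,0,1.145,0,0,0,1.145,0,0,0,1.145,0,0,0,1.145,0,0,0,1.145,0,0,0,1.145,0,0,0,0], claw=2.8, newtons=15)

```text
time_s: 1.47
ee_pos: [249.5, 518.1, 239.0]
ee_rot: [154.7, 90.0, 60.2]
force: [-0.8, 0.3, -0.1]
gripper_width: 28.3
```

jog_arm(plan=[0.6,3.2,2.04,0,0.6,3.2,2.04,0,0.6,3.2,2.04,0,0.6,3.2,2.04,0,0.6,3.2,2.04,0,0.6,3.2,2.04,0,0.6,3.2,2.04,0,0.6,3.2,2.04,0,0.6,3.2,2.04,0,0.6,3.2,2.04,0,0.6,2.9,2.0,0,0,0,0,0])

```text
time_s: 2.47
ee_pos: [584.5, 263.4, 171.3]
ee_rot: [32.0, 89.8, -62.5]
force: [-0.2, 0.7, -0.4]
gripper_width: 28.0
```

Run:
```python
from h import *
st()
go(579.7,268.4,52,-4.4)
crop("scene",190,130,350,250,5,"s5")
crop("top",160,170,310,290,5,"t6")
```

```text
{'time_s': np.float64(2.5), 'ee_pos': array([584.5, 263.4, 171.3]), 'ee_rot': array([ 32. ,  89.8, -62.5]), 'force': array([-0.2,  0.7, -0.4]), 'gripper_width': np.float64(28.0), 'qpos': array([23.3, 26.8, 86.2, -0.2, 66.9, 27.9])}
at [584.5 263.4 171.3] head -4.5 TURN units -0.02 SHIFT cm [11.93 -0.53 -0.49]
```

View pics/s5.png

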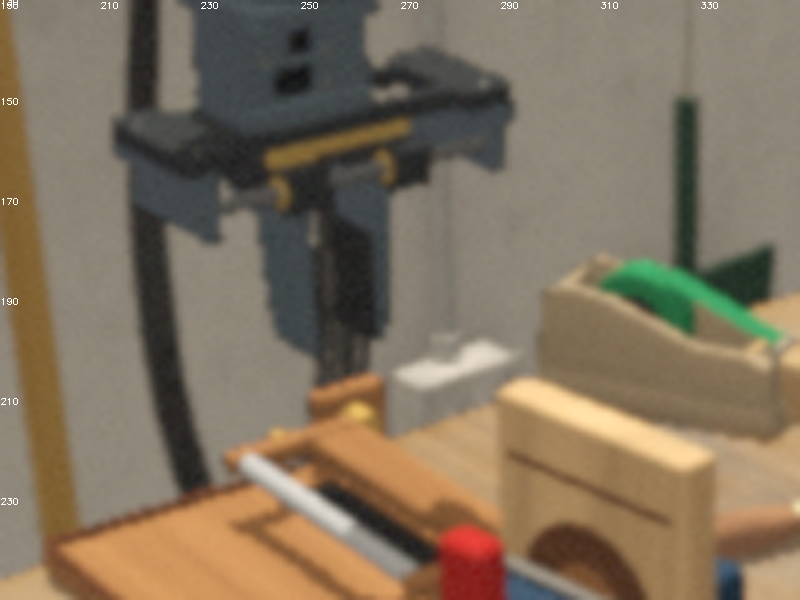

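View pics/t6.png

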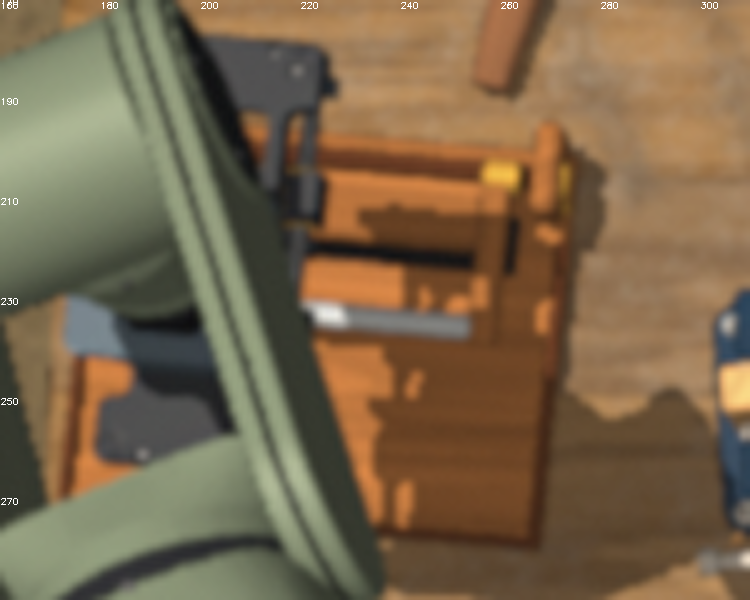

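jog_arm(plan=[0,-0.53,-0.49,0,3,0,0,0,3,0,0,0,2.0,0,0,0,1.3,0,0,0,1,0,0,0,0.8,0,0,0,0.8,0,0,0,0,0,0,0])

```text
time_s: 3.32
ee_pos: [574.3, 273.6, 53.0]
ee_rot: [-66.8, 89.9, -161.2]
force: [-0.9, 0.4, 0.4]
gripper_width: 28.1
```

Run:
```python
from h import *
st()
crop("scene",190,150,350,270,5,"s6")
```

```text
{'time_s': np.float64(3.3), 'ee_pos': array([574.3, 273.6,  53. ]), 'ee_rot': array([ -66.8,   89.9, -161.2]), 'force': array([-0.9,  0.4,  0.4]), 'gripper_width': np.float64(28.1), 'qpos': array([24.4, 32.8, 94.6,  0. , 52.6, 28.8])}
```

View pics/s6.png

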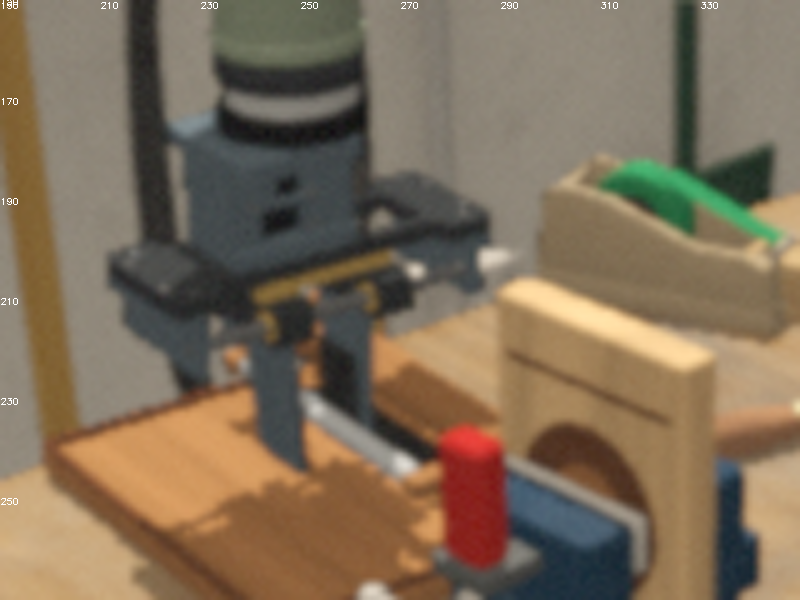

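jog_arm(plan=[0,0.5,0,0,0,0,0,0,0,0,0,0,0,0,0,0,0,0,0,0,0,0,0,0], claw=0.4, newtons=12)

```text
time_s: 3.87
ee_pos: [580.6, 273.1, 54.8]
ee_rot: [134.5, 89.9, 40.0]
force: [-1.4, 0.8, 5.6]
gripper_width: 11.5
```

Run:
```python
from h import *
st()
```

```text
{'time_s': np.float64(3.9), 'ee_pos': array([580.6, 273.1,  54.8]), 'ee_rot': array([134.5,  89.9,  40. ]), 'force': array([-1.4,  0.8,  5.6]), 'gripper_width': np.float64(11.5), 'qpos': array([24.2, 33.1, 93.9,  0. , 53. , 28.6])}
```

jog_arm(plan=[-1.2,0.1,0,0,-1.16,0.28,0,0,-1.1,0.47,0,0,-1.02,0.64,0,0,-0.9,0.79,0,0,0,0,0,0,0,0,0,0])

```text
time_s: 4.45
ee_pos: [599.1, 271.6, 108.1]
ee_rot: [-89.3, 89.5, 176.2]
force: [-10.4, 3.1, 7.0]
gripper_width: 11.5
```

Run:
```python
from h import *
st()
crop("scene",190,130,350,250,5,"s7")
```

```text
{'time_s': np.float64(4.4), 'ee_pos': array([599.1, 271.6, 108.1]), 'ee_rot': array([-89.3,  89.5, 176.2]), 'force': array([-10.4,   3.1,   7. ]), 'gripper_width': np.float64(11.5), 'qpos': array([23.3, 31.5, 87.9,  0.3, 61.1, 27.6])}
```

View pics/s7.png

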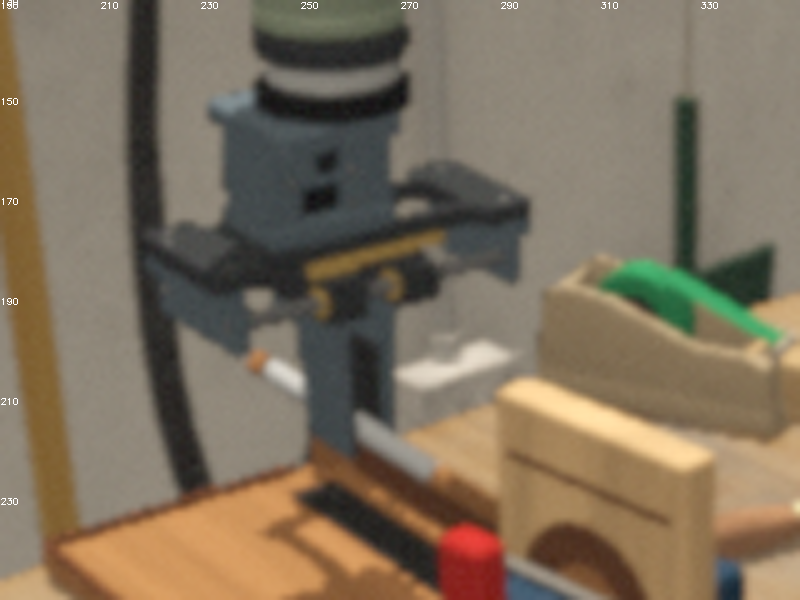

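The back is lifting with the bar in the grip. Continue the arc.

jog_arm(plan=[-0.76,0.92,0,0,-0.61,1.03,0,0,-0.43,1.12,0,0,-0.25,1.17,0,0,-0.06,1.2,0,0,0.13,1.19,0,0,0.3,1.0,0,0,0,0,0,0,0,0,0,0])

```text
time_s: 5.25
ee_pos: [680.6, 265.0, 124.1]
ee_rot: [96.6, 89.8, 2.2]
force: [4.2, 0.8, -1.3]
gripper_width: 11.5
```

jog_arm(plan=[0,0,0,0,0,0,0,0,0,0,0,0], claw=4)

```text
time_s: 5.5
ee_pos: [678.1, 265.0, 124.1]
ee_rot: [-68.2, 89.9, -162.7]
force: [-0.2, 0.1, -0.0]
gripper_width: 28.8
```

Run:
```python
from h import *
st()
crop("scene",190,130,350,250,5,"s8")
```

```text
{'time_s': np.float64(5.5), 'ee_pos': array([678.1, 265. , 124.1]), 'ee_rot': array([ -68.2,   89.9, -162.7]), 'force': array([-0.2,  0.1, -0. ]), 'gripper_width': np.float64(28.8), 'qpos': array([20.4, 36.5, 75.7,  0. , 67.9, 24.8])}
```

View pics/s8.png

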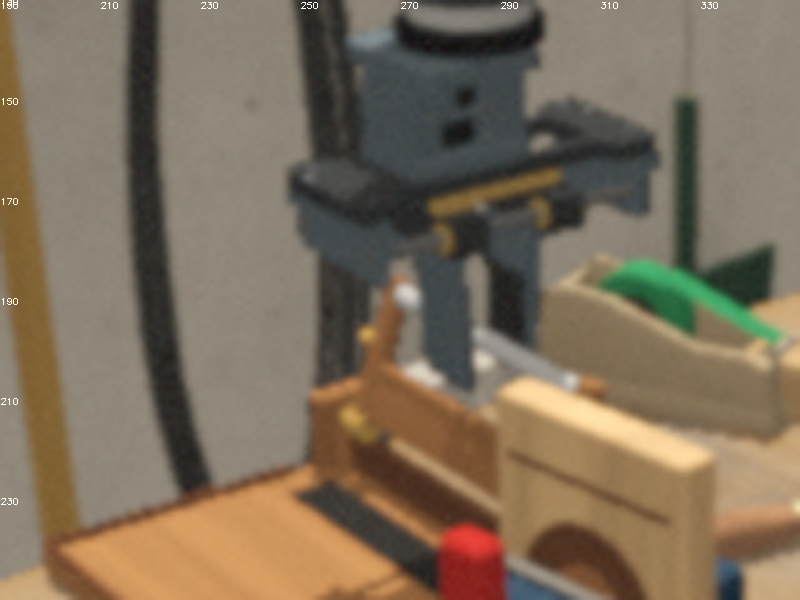

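jog_arm(plan=[-1.5,0,0,0,-3,0,0,0,-4,0,0,0,-4,0,0,0,-4,0,0,0,0,0,0,-0.7,0,0,0,-0.7,0,0,0,0], claw=4)

```text
time_s: 6.22
ee_pos: [678.7, 265.2, 290.6]
ee_rot: [111.5, 89.9, 25.5]
force: [-0.5, 0.5, -0.7]
gripper_width: 40.1
```

Run:
```python
from h import *
st()
print(tri(("top",328.2,278.2),("scene",284,237.6)))
go(469,7.5,240,4)
```

```text
{'time_s': np.float64(6.2), 'ee_pos': array([678.7, 265.2, 290.6]), 'ee_rot': array([111.5,  89.9,  25.5]), 'force': array([-0.5,  0.5, -0.7]), 'gripper_width': np.float64(40.1), 'qpos': array([20.4, 31.9, 60.4,  0. , 87.7, 16.4])}
[467.85120585   7.53016795 175.46081718]
at [678.7 265.2 290.6] head 4.1 TURN units 0.01 SHIFT cm [  5.03 -22.72  24.25]
```

jog_arm(plan=[0,-2.3,2.45,0,0,-2.3,2.45,0,0,-2.3,2.45,0,0,-2.3,2.45,0,0,-2.3,2.45,0,0,-2.3,2.45,0,0,-2.3,2.45,0,0,-2.3,2.45,0,0,-2.3,2.45,0,0,-2.02,2.2,0,0,0,0,0,0,0,0,0])

```text
time_s: 7.22
ee_pos: [468.2, 6.8, 289.5]
ee_rot: [-138.9, 90.0, 134.8]
force: [0.6, 0.1, 0.1]
gripper_width: 40.1
```

Run:
```python
from h import *
st()
go(468.5,7.5,168,4)
crop("scene",240,140,400,260,5,"s9")
```

```text
{'time_s': np.float64(7.2), 'ee_pos': array([468.2,   6.8, 289.5]), 'ee_rot': array([-138.9,   90. ,  134.8]), 'force': array([0.6, 0.1, 0.1]), 'gripper_width': np.float64(40.1), 'qpos': array([-0.6,  6.8, 97.5,  0. , 75.7, -4.4])}
at [468.2   6.8 289.5] head 3.8 TURN units -0.04 SHIFT cm [12.15  0.04 -0.07]
```

View pics/s9.png

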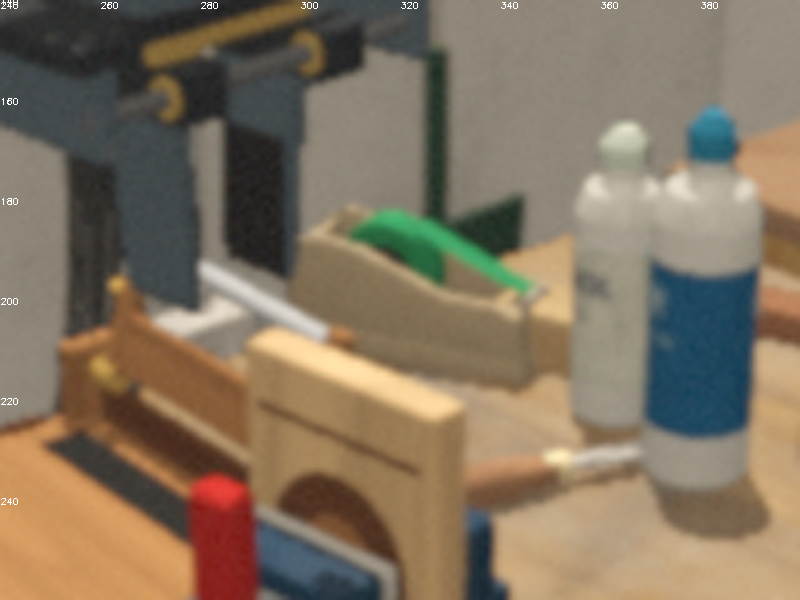

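jog_arm(plan=[3,0,0,0,3,0,0,0,2.5,0,0,0,1.5,0,0,0,1,0,0,0,0.45,0,0,0,0,0,0,0])

```text
time_s: 7.85
ee_pos: [469.2, 8.2, 173.7]
ee_rot: [-100.3, 89.8, 173.7]
force: [-1.0, 0.0, 0.4]
gripper_width: 40.1
```

jog_arm(plan=[0,0,0,0,0,0,0,0,0,0,0,0,0,0,0,0], claw=1, newtons=20)

```text
time_s: 8.18
ee_pos: [469.4, 7.5, 175.7]
ee_rot: [96.7, 90.0, 10.7]
force: [-0.6, 0.9, 2.4]
gripper_width: 17.6
```

Run:
```python
from h import *
st()
```

```text
{'time_s': np.float64(8.2), 'ee_pos': array([469.4,   7.5, 175.7]), 'ee_rot': array([96.7, 90. , 10.7]), 'force': array([-0.6,  0.9,  2.4]), 'gripper_width': np.float64(17.6), 'qpos': array([ -0.5,  11.9, 108.5,   0. ,  59.5,  -4.5])}
```

jog_arm(plan=[0,-0.4,0,0,0,-0.4,0,0,0,-0.4,0,0,0,-0.4,0,0,0,-0.4,0,0,0,-0.4,0,0,0,-0.4,0,0,0,-0.3,0,0,0,0,0,0,0,0,0,0])

```text
time_s: 9.02
ee_pos: [437.9, 5.3, 175.7]
ee_rot: [112.2, 90.0, 26.2]
force: [1.7, 1.2, 7.9]
gripper_width: 18.1
```

Run:
```python
from h import *
st()
crop("scene",240,160,400,280,5,"s10")
crop("top",280,190,380,300,6,"t10")
```

```text
{'time_s': np.float64(9.0), 'ee_pos': array([437.9,   5.3, 175.7]), 'ee_rot': array([112.2,  90. ,  26.2]), 'force': array([1.7, 1.2, 7.9]), 'gripper_width': np.float64(18.1), 'qpos': array([ -0.8,   9.2, 112.1,   0. ,  58.7,  -4.8])}
```

View pics/s10.png

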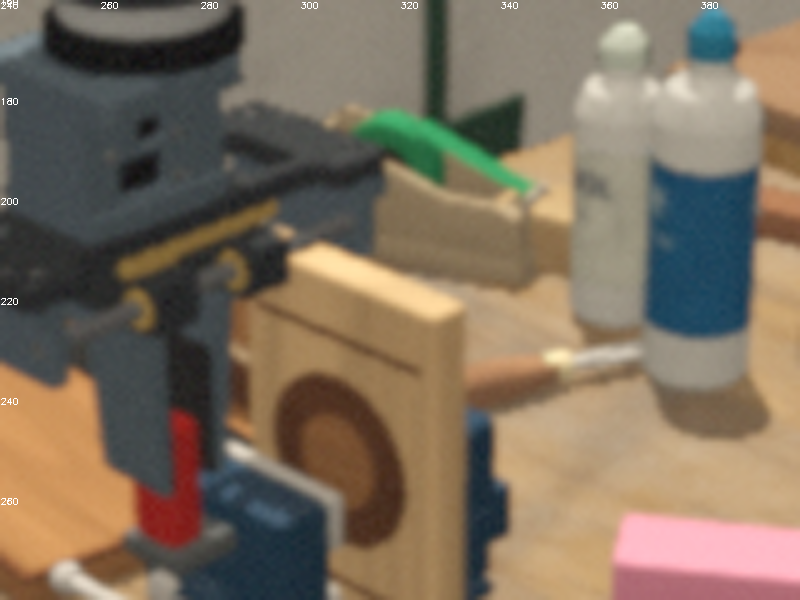

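View pics/t10.png

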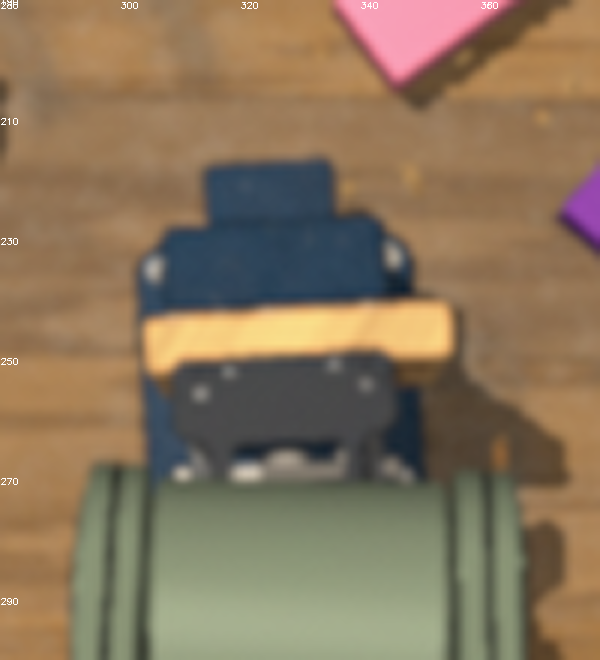

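jog_arm(plan=[0,0,0,0,0,0,0,0,0,0,0,0,-2,0,0,0,-3,0,0,0,-4,0,0,0,0,0,0,0,0,0,0,0], claw=4)

```text
time_s: 9.78
ee_pos: [438.9, 5.1, 266.5]
ee_rot: [81.6, 89.8, -4.5]
force: [-0.6, -0.3, -0.5]
gripper_width: 40.0
```

jog_arm(plan=[-2,0,0,0,0,3,0,0,0,3,0,0,0,3.5,0,0,0,0,0,0,0,0,0,0,0,0,0,0], claw=6.5)

```text
time_s: 10.37
ee_pos: [531.8, 11.8, 283.1]
ee_rot: [-93.3, 89.7, -179.3]
force: [0.6, -0.2, 0.0]
gripper_width: 65.4
```

Run:
```python
from h import *
st()
go(535.3,4.7,208,4)
crop("scene",240,140,400,260,5,"s11")
crop("top",280,190,380,300,6,"t11")
```

```text
{'time_s': np.float64(10.4), 'ee_pos': array([531.8,  11.8, 283.1]), 'ee_rot': array([ -93.3,   89.7, -179.3]), 'force': array([ 0.6, -0.2,  0. ]), 'gripper_width': np.float64(65.4), 'qpos': array([ 0. , 13.1, 90.6, -0. , 76.6, -3.9])}
at [531.8  11.8 283.1] head 4.0 TURN units -0.0 SHIFT cm [7.51 0.34 0.74]
```

View pics/s11.png

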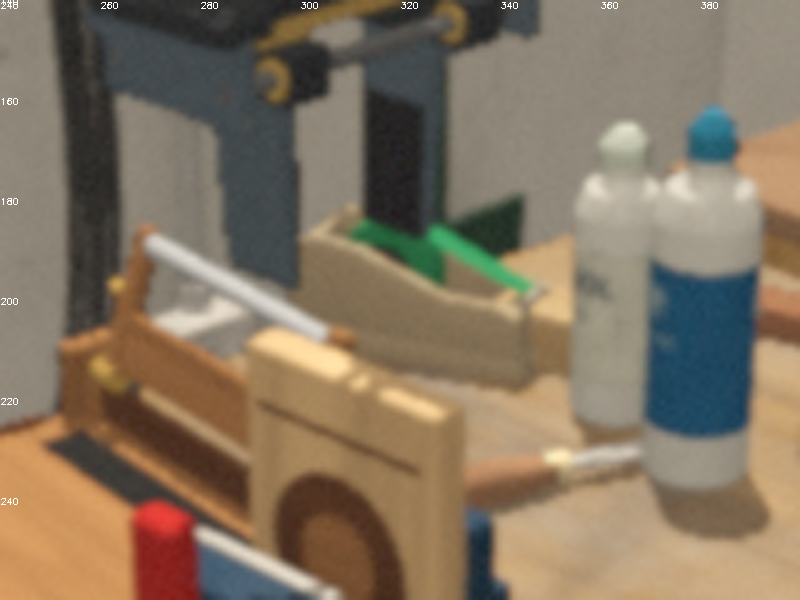

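View pics/t11.png

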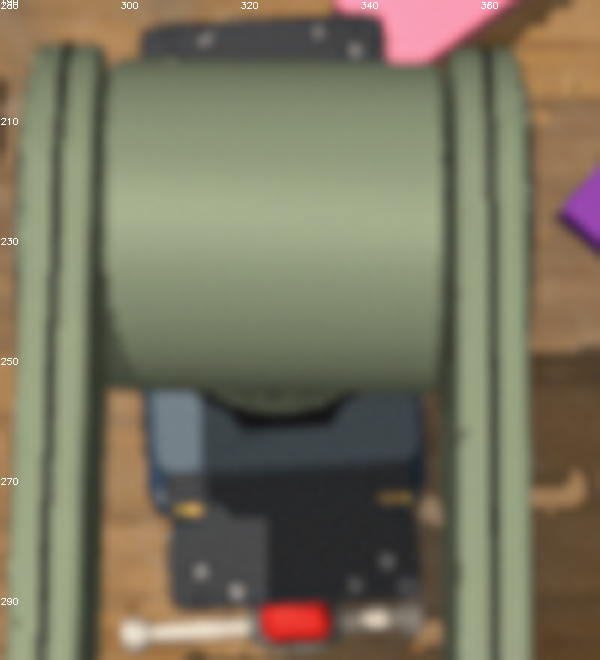

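jog_arm(plan=[0,0.3,0.74,0,2,0,0,0,2,0,0,0,2,0,0,0,1,0,0,0,0.5,0,0,0,0,0,0,0])

```text
time_s: 11.05
ee_pos: [536.1, 4.4, 209.5]
ee_rot: [-95.6, 89.9, 178.3]
force: [-0.4, -1.1, 0.2]
gripper_width: 64.9
```

jog_arm(plan=[0,0,0,0,0,0,0,0,0,0,0,0,0,0,0,0,0,0,0,0,0,0,0,0], claw=1, newtons=20)

```text
time_s: 11.55
ee_pos: [536.8, 4.7, 210.4]
ee_rot: [93.2, 90.0, 7.2]
force: [-1.1, -0.7, -0.5]
gripper_width: 27.7
```

Run:
```python
from h import *
st()
crop("scene",240,140,400,260,5,"s12")
```

```text
{'time_s': np.float64(11.6), 'ee_pos': array([536.8,   4.7, 210.4]), 'ee_rot': array([93.2, 90. ,  7.2]), 'force': array([-1.1, -0.7, -0.5]), 'gripper_width': np.float64(27.7), 'qpos': array([-0.7, 16. , 97.3,  0. , 66.7, -4.7])}
```

View pics/s12.png

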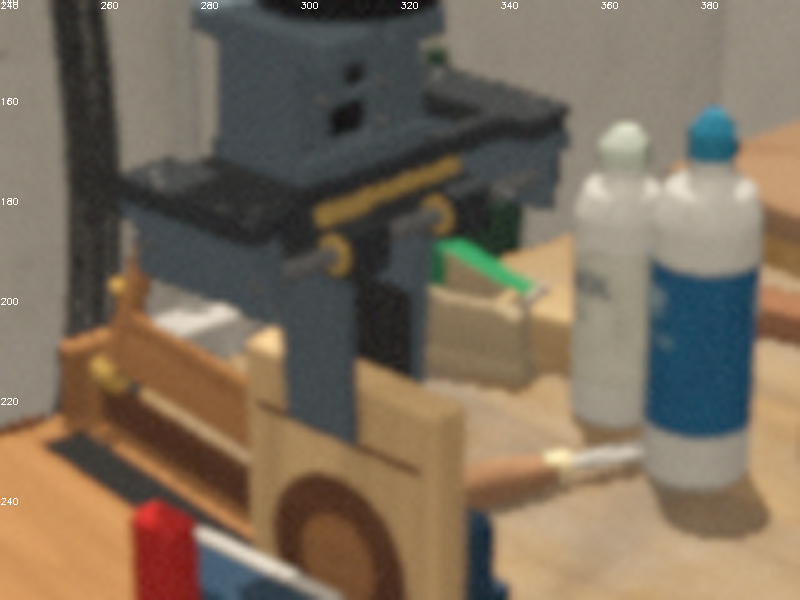

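Still closing; more rows.

jog_arm(plan=[0,0,0,0,0,0,0,0,0,0,0,0,0,0,0,0], newtons=25)

```text
time_s: 11.93
ee_pos: [536.8, 4.7, 210.2]
ee_rot: [98.0, 90.0, 12.0]
force: [0.1, 0.0, 0.3]
gripper_width: 20.4
```

Run:
```python
from h import *
st(); print(yawy())
```

```text
{'time_s': np.float64(11.9), 'ee_pos': array([536.8,   4.7, 210.2]), 'ee_rot': array([98., 90., 12.]), 'force': array([0.1, 0. , 0.3]), 'gripper_width': np.float64(20.4), 'qpos': array([-0.7, 16. , 97.3,  0. , 66.7, -4.7])}
3.9857873011085463
```

jog_arm(plan=[-0.5,0,0,0,-1,0,0,0,-1.5,0,0,0,-2,0,0,0,-2,0,0,0,-2,0,0,0,-2,0,0,0,-1,0,0,0,0,0,0,0])

```text
time_s: 12.68
ee_pos: [537.6, 4.7, 333.0]
ee_rot: [86.3, 89.7, 0.3]
force: [-0.2, 0.7, -0.7]
gripper_width: 19.6
```

Run:
```python
from h import *
st(); 
S=np.array([575.3,268.3,-4.43])
x,y=loc(S,45,0);print(x,y)
go(x,y,330,-4.4)
crop("scene",200,80,400,230,4,"s13")
```

```text
{'time_s': np.float64(12.7), 'ee_pos': array([537.6,   4.7, 333. ]), 'ee_rot': array([86.3, 89.7,  0.3]), 'force': array([-0.2,  0.7, -0.7]), 'gripper_width': np.float64(19.6), 'qpos': array([-0.7, 12.2, 84.7,  0. , 82.8, -4.7])}
620.1655600504578 264.82415170659584
at [537.6   4.7 333. ] head 4.0 TURN units 1.4 SHIFT cm [  0.34   6.23 -26.57]
```

View pics/s13.png

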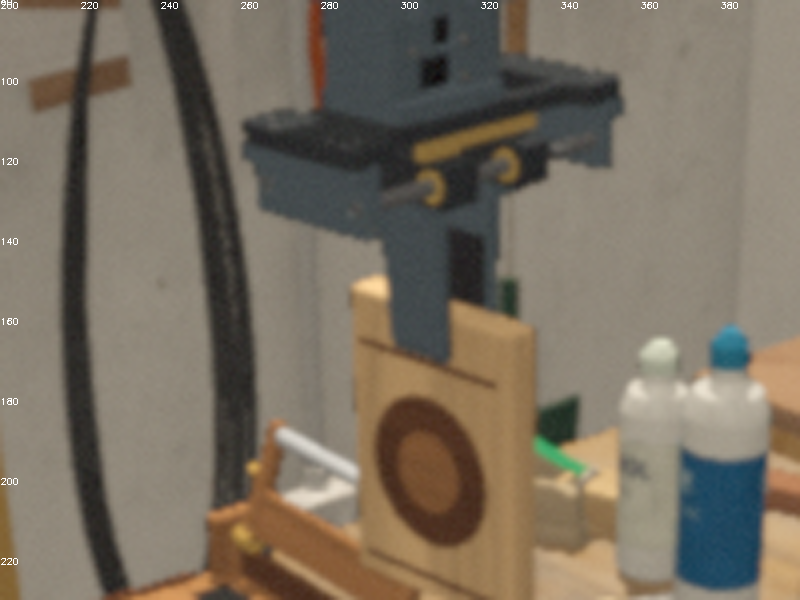

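jog_arm(plan=[0,0,0,0.7,0,0,0,0.7,0,0.4,-1.6,0,0,0.6,-2.6,0,0,0.7,-3.2,0,0,0.8,-3.4,0,0,0.8,-3.4,0,0,0.8,-3.4,0,0,0.8,-3.4,0,0,0.7,-2.8,0,0,0.6,-2.2,0,0,0,-0.6,0])

```text
time_s: 13.73
ee_pos: [619.2, 268.6, 326.7]
ee_rot: [-87.4, 89.8, 178.4]
force: [0.5, -0.3, -1.5]
gripper_width: 19.7
```

jog_arm(plan=[0,0,0,0,0,0,0,0,0,0,0,0])

```text
time_s: 13.98
ee_pos: [618.5, 263.8, 329.7]
ee_rot: [-39.6, 89.9, -134.0]
force: [0.3, -0.1, -2.0]
gripper_width: 19.7
```

Run:
```python
from h import *
st(); 
S=np.array([575.3,268.3,-4.43])
x,y=loc(S,45,0);print(x,y)
go(x,y,173.5,-4.4)
crop("scene",190,70,350,230,4,"s14")
```

```text
{'time_s': np.float64(14.0), 'ee_pos': array([618.5, 263.8, 329.7]), 'ee_rot': array([ -39.6,   89.9, -134. ]), 'force': array([ 0.3, -0.1, -2. ]), 'gripper_width': np.float64(19.7), 'qpos': array([22.1, 25.7, 65.5, -0. , 89. , 26.6])}
620.1655600504578 264.82415170659584
at [618.5 263.8 329.7] head -4.5 TURN units -0.01 SHIFT cm [15.62  0.17 -0.14]
```

View pics/s14.png

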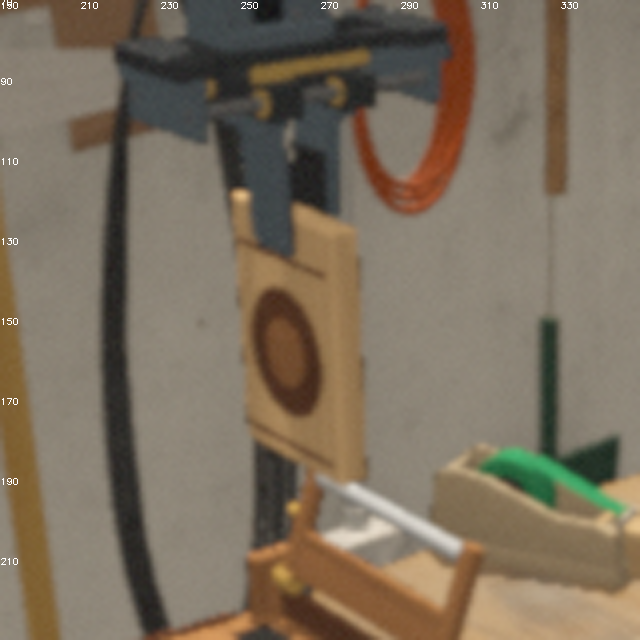

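jog_arm(plan=[1,0.1,-0.1,0,2,0,0,0,2.5,0,0,0,2.5,0,0,0,2.5,0,0,0,2,0,0,0,1,0,0,0,0.8,0,0,0,0,0,0,0,0,0,0,0])

```text
time_s: 14.87
ee_pos: [620.5, 266.0, 187.8]
ee_rot: [119.8, 89.9, 25.3]
force: [-0.7, -0.3, -1.9]
gripper_width: 19.9
```

Run:
```python
from h import *
st(); 
S=np.array([575.3,268.3,-4.43])
x,y=loc(S,45,0);print(x,y)
go(x,y,173,-4.4)
crop("scene",190,130,350,290,4,"s15")
```

```text
{'time_s': np.float64(14.9), 'ee_pos': array([620.5, 266. , 187.8]), 'ee_rot': array([119.8,  89.9,  25.3]), 'force': array([-0.7, -0.3, -1.9]), 'gripper_width': np.float64(19.9), 'qpos': array([22.2, 29.1, 79.7,  0. , 71. , 26.7])}
620.1655600504578 264.82415170659584
at [620.5 266.  187.8] head -4.4 TURN units -0.01 SHIFT cm [ 1.48 -0.02  0.12]
```

View pics/s15.png

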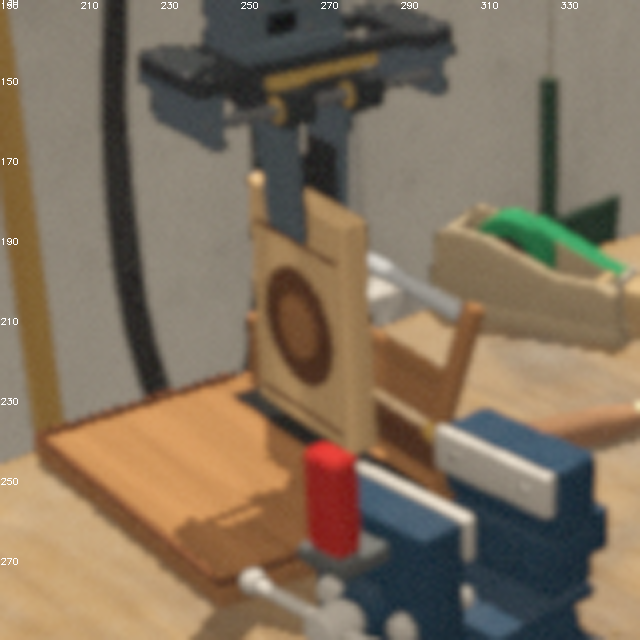

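Looks aligned over the strip. Lower gently.

jog_arm(plan=[0.4,0,0,0,0.4,0,0,0,0.3,0,0,0,0.2,0,0,0,0.15,0,0,0,0,0,0,0,0,0,0,0])

```text
time_s: 15.5
ee_pos: [620.0, 266.1, 172.5]
ee_rot: [176.9, 90.0, 82.5]
force: [-0.4, 0.6, -2.4]
gripper_width: 20.1
```

Run:
```python
from h import *
st();
```

```text
{'time_s': np.float64(15.5), 'ee_pos': array([620. , 266.1, 172.5]), 'ee_rot': array([176.9,  90. ,  82.5]), 'force': array([-0.4,  0.6, -2.4]), 'gripper_width': np.float64(20.1), 'qpos': array([22.2, 29.7, 81. ,  0. , 69.3, 26.7])}
```

jog_arm(plan=[0.1,0,0,0,0.1,0,0,0,0,0,0,0,0,0,0,0])

```text
time_s: 15.83
ee_pos: [620.2, 266.2, 172.5]
ee_rot: [117.9, 89.9, 23.5]
force: [-1.5, -0.6, 6.5]
gripper_width: 19.5
```

Run:
```python
from h import *
st();
```

```text
{'time_s': np.float64(15.8), 'ee_pos': array([620.2, 266.2, 172.5]), 'ee_rot': array([117.9,  89.9,  23.5]), 'force': array([-1.5, -0.6,  6.5]), 'gripper_width': np.float64(19.5), 'qpos': array([22.2, 29.7, 81. ,  0. , 69.2, 26.7])}
```

jog_arm(plan=[0,0,0,0,0,0,0,0,0,0,0,0,0,0,0,0,0,0,0,0], claw=4.5)

```text
time_s: 16.25
ee_pos: [620.0, 266.1, 170.3]
ee_rot: [-70.8, 90.0, -165.2]
force: [-0.4, -0.7, 0.2]
gripper_width: 44.6
```

jog_arm(plan=[0,0.5,0,0,0,0.5,0,0,0,0.5,0,0,0,0.5,0,0,0,0.5,0,0,0,0.5,0,0,0,0.5,0,0,0,0,0,0,0,0,0,0])

```text
time_s: 17.0
ee_pos: [655.2, 263.3, 170.4]
ee_rot: [112.4, 90.0, 18.0]
force: [0.6, 0.3, 1.9]
gripper_width: 44.9
```

Run:
```python
from h import *
st(); 
crop("scene",190,130,350,290,4,"s16")
```

```text
{'time_s': np.float64(17.0), 'ee_pos': array([655.2, 263.3, 170.4]), 'ee_rot': array([112.4,  90. ,  18. ]), 'force': array([0.6, 0.3, 1.9]), 'gripper_width': np.float64(44.9), 'qpos': array([21. , 32.6, 76.1, -0. , 71.3, 25.4])}
```

View pics/s16.png

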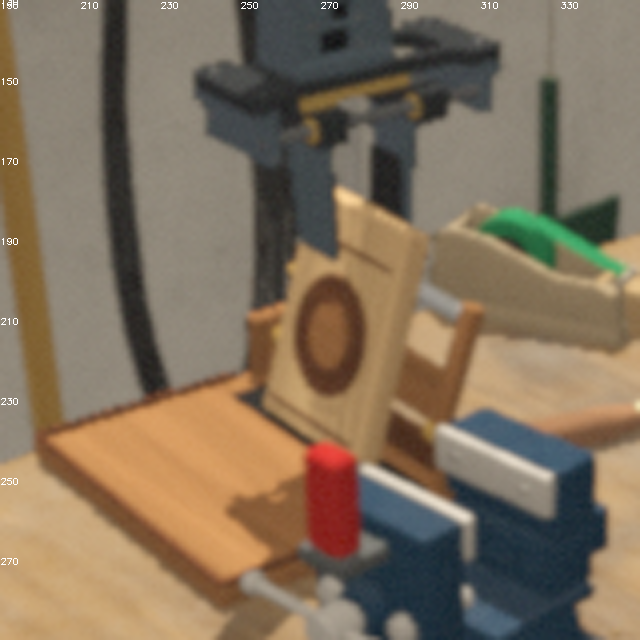

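jog_arm(plan=[0,0.5,0,0,0,0.5,0,0,0,0.5,0,0,0,0.5,0,0,0,0.5,0,0,0,0.3,0,0,0,0,0,0,0,0,0,0])

```text
time_s: 17.72
ee_pos: [682.9, 261.2, 170.3]
ee_rot: [-84.7, 90.0, -179.1]
force: [-0.5, -0.9, 0.1]
gripper_width: 45.2
```

Run:
```python
from h import *
st(); 
crop("scene",190,130,350,290,4,"s17")
```

```text
{'time_s': np.float64(17.7), 'ee_pos': array([682.9, 261.2, 170.3]), 'ee_rot': array([ -84.7,   90. , -179.1]), 'force': array([-0.5, -0.9,  0.1]), 'gripper_width': np.float64(45.2), 'qpos': array([20. , 35. , 71.8,  0. , 73.3, 24.4])}
```

View pics/s17.png

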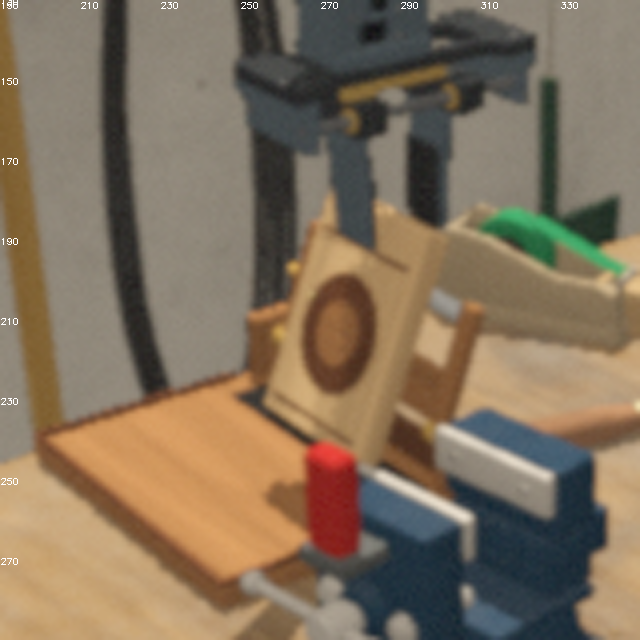

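jog_arm(plan=[0,0.3,0,0,0,0.3,0,0,0,0,0,0,0,0,0,0])

```text
time_s: 18.1
ee_pos: [688.9, 260.8, 170.7]
ee_rot: [129.3, 90.0, 34.9]
force: [-0.9, -0.2, -0.0]
gripper_width: 44.7
```

Run:
```python
from h import *
st(); 
crop("scene",190,130,350,290,4,"s18")
```

```text
{'time_s': np.float64(18.1), 'ee_pos': array([688.9, 260.8, 170.7]), 'ee_rot': array([129.3,  90. ,  34.9]), 'force': array([-0.9, -0.2, -0. ]), 'gripper_width': np.float64(44.7), 'qpos': array([19.8, 35.5, 70.8,  0. , 73.7, 24.3])}
```

View pics/s18.png

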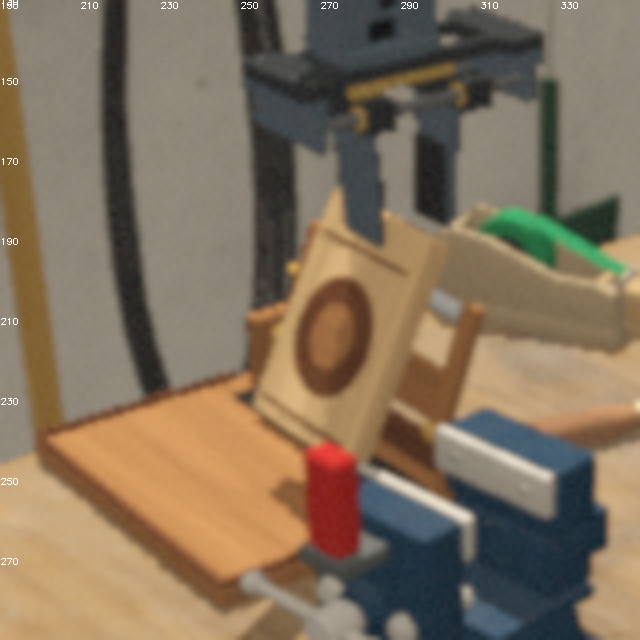

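jog_arm(plan=[0,-0.6,0,0,-1,0,0,0,-2,0,0,0,-3,0,0,0,-4,0,0,0,-4,0,0,0,0,-3,3,0,0,-3,3,0,0,0,0,0])

```text
time_s: 18.9
ee_pos: [612.7, 202.5, 311.0]
ee_rot: [-55.8, 89.5, -150.4]
force: [0.4, 1.0, -0.4]
gripper_width: 44.9
```

Run:
```python
from h import *
st(); 
crop("scene",190,130,350,290,4,"s19")
crop("top",160,150,320,290,5,"t19")
```

```text
{'time_s': np.float64(18.9), 'ee_pos': array([612.7, 202.5, 311. ]), 'ee_rot': array([ -55.8,   89.5, -150.4]), 'force': array([ 0.4,  1. , -0.4]), 'gripper_width': np.float64(44.9), 'qpos': array([17.3, 23.4, 71.7, -0.1, 85.4, 21.8])}
```

View pics/s19.png

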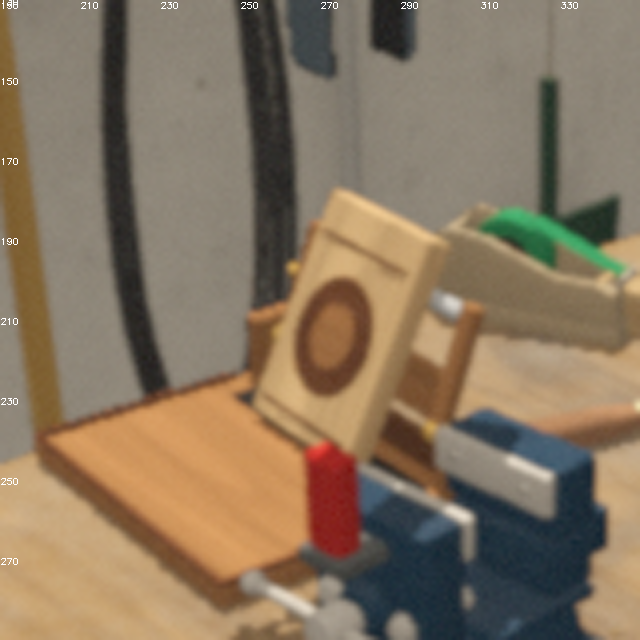

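View pics/t19.png

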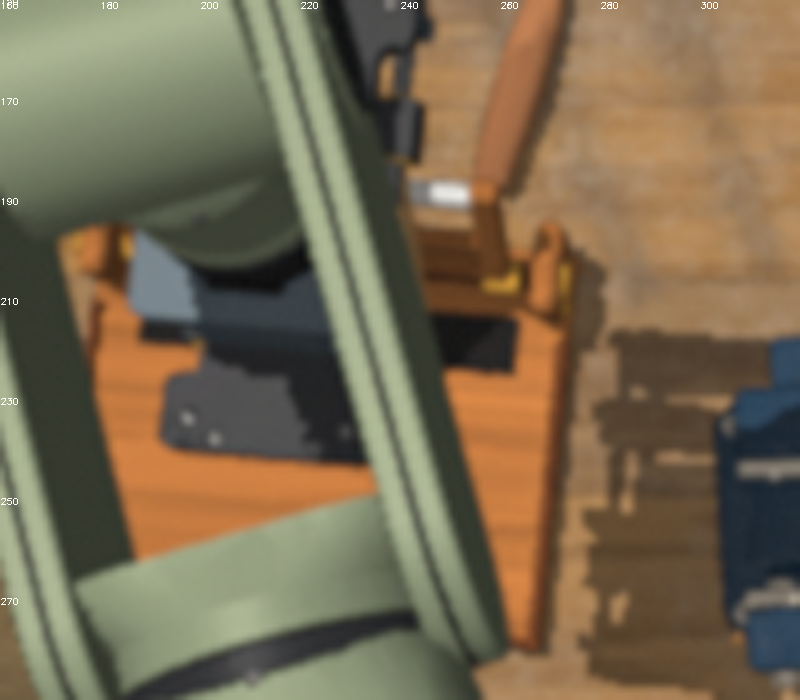

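jog_arm(plan=[0,0,0,1.13,0,0,0,1.13,0,0,0,1.13,0,0,0,1.13,0,0,0,1.13,0,0,0,1.13,0,0,0,1.13,0,0,0,1.13,0,0,0,1.13,0,0,0,1.13,0,0,0,0], claw=8)

```text
time_s: 19.92
ee_pos: [620.8, 208.0, 310.9]
ee_rot: [-172.8, 89.9, 24.9]
force: [1.9, 0.3, -0.6]
gripper_width: 79.9
```

Run:
```python
from h import *
st(); go(434.2,-171.2,150,-72)
```

```text
{'time_s': np.float64(19.9), 'ee_pos': array([620.8, 208. , 310.9]), 'ee_rot': array([-172.8,   89.9,   24.9]), 'force': array([ 1.9,  0.3, -0.6]), 'gripper_width': np.float64(79.9), 'qpos': array([17.5, 24. , 70.7,  0. , 85.2, 89.8])}
at [620.8 208.  310.9] head -72.3 TURN units -0.05 SHIFT cm [16.03 30.3  29.49]
```

jog_arm(plan=[0,2.52,2.46,0,0,2.52,2.46,0,0,2.52,2.46,0,0,2.52,2.46,0,0,2.52,2.46,0,0,2.52,2.46,0,0,2.52,2.46,0,0,2.52,2.46,0,0,2.52,2.46,0,0,2.52,2.46,0,0,2.52,2.46,0,0,2.52,2.46,0])

```text
time_s: 20.92
ee_pos: [431.0, -172.6, 311.3]
ee_rot: [144.6, 89.9, -17.3]
force: [0.3, -0.6, 0.2]
gripper_width: 79.9
```

jog_arm(plan=[4,0,0,0,4,0,0,0,4,0,0,0,3,0,0,0,0,0,0,0,0,0,0,0])

```text
time_s: 21.42
ee_pos: [431.3, -171.1, 160.3]
ee_rot: [-46.9, 89.9, 151.0]
force: [0.0, -0.4, 0.0]
gripper_width: 80.0
```

Run:
```python
from h import *
st(); go(434.2,-171.2,43,-72)
crop("scene",280,270,440,390,5,"s20")
crop("top",160,150,320,290,5,"t20")
crop("top",360,200,520,340,5,"t21")
```

```text
{'time_s': np.float64(21.4), 'ee_pos': array([ 431.3, -171.1,  160.3]), 'ee_rot': array([-46.9,  89.9, 151. ]), 'force': array([ 0. , -0.4,  0. ]), 'gripper_width': np.float64(80.0), 'qpos': array([-23.1,  12.5, 110.4,   0. ,  57.3,  49. ])}
at [ 431.3 -171.1  160.3] head -72.1 TURN units -0.02 SHIFT cm [11.73  0.11 -0.28]
```

View pics/s20.png

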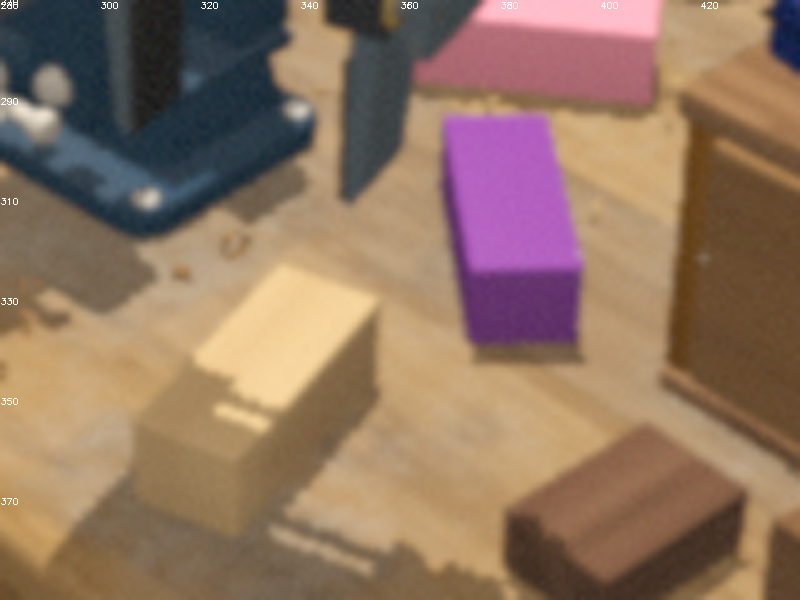

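View pics/t20.png

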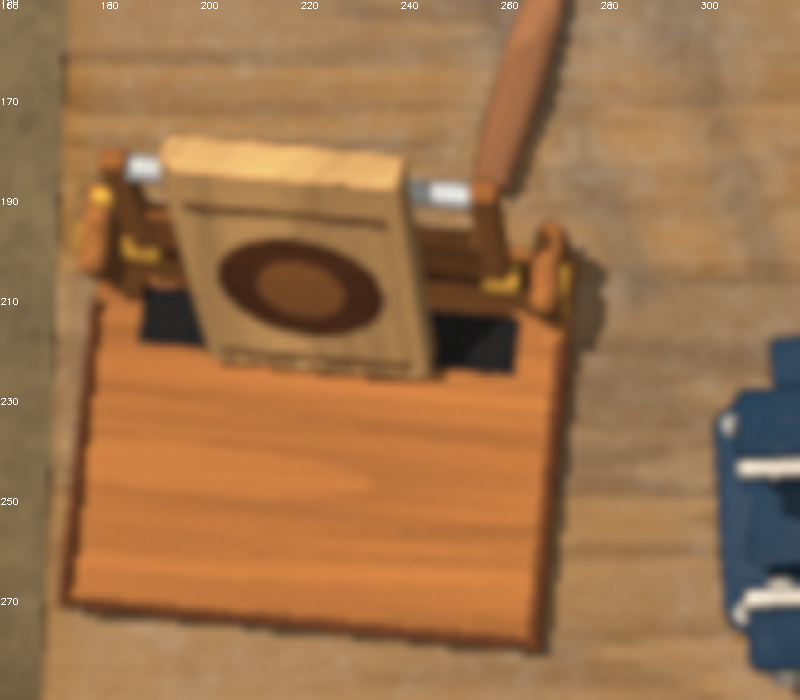

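View pics/t21.png

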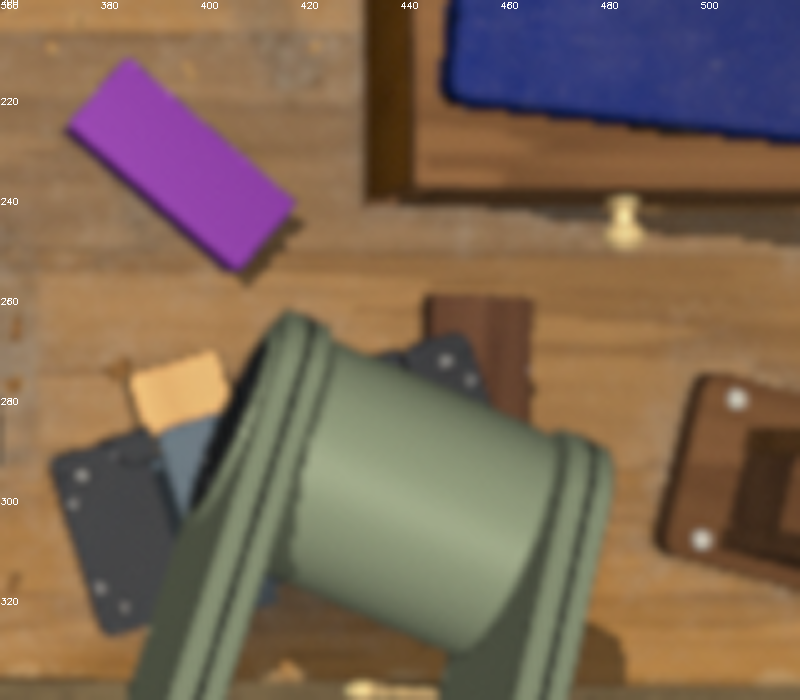

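jog_arm(plan=[2.5,0.1,-0.28,0,3,0,0,0,2.5,0,0,0,2,0,0,0,1,0,0,0,0.7,0,0,0,0,0,0,0])

```text
time_s: 22.15
ee_pos: [434.7, -171.4, 43.9]
ee_rot: [145.0, 89.9, -17.2]
force: [0.3, -0.4, -0.2]
gripper_width: 80.1
```

jog_arm(plan=[0,0,0,0,0,0,0,0,0,0,0,0,0,0,0,0,0,0,0,0,0,0,0,0,0,0,0,0,0,0,0,0], claw=3.5, newtons=25)

```text
time_s: 22.82
ee_pos: [433.8, -171.1, 43.9]
ee_rot: [-164.3, 90.0, 33.5]
force: [-0.3, 2.5, 5.1]
gripper_width: 45.0
```

jog_arm(plan=[-1,0,0,0,-2,0,0,0,-3,0,0,0,-3,0,0,0,-3,0,0,0,-3,0,0,0,-2,0,0,0,0,0,0,0])

```text
time_s: 23.48
ee_pos: [436.1, -172.2, 217.5]
ee_rot: [138.7, 89.5, -23.5]
force: [1.6, -0.5, -0.4]
gripper_width: 45.0
```

Run:
```python
from h import *
st()
S=np.array([575.3,268.3,-4.43])
for u,v in((204,223),(245,225.3)):
    p=pos("top",u,v,22)-[S[0],S[1],0]; c,s=np.cos(np.radians(S[2])),np.sin(np.radians(S[2])); print(c*p[0]+s*p[1],-s*p[0]+c*p[1])
x,y=loc(S,-48,52);print(x,y);go(x,y,210,-4.4)
crop("scene",240,150,440,350,4,"s22")
```

```text
{'time_s': np.float64(23.5), 'ee_pos': array([ 436.1, -172.2,  217.5]), 'ee_rot': array([138.7,  89.5, -23.5]), 'force': array([ 1.6, -0.5, -0.4]), 'gripper_width': np.float64(45.0), 'qpos': array([-23. ,   9.4, 105.1,  -0. ,  65. ,  49.3])}
26.15039824432556 50.4462119477732
29.289510819314213 -51.592274107217584
531.4599384185564 323.8522186823824
at [ 436.1 -172.2  217.5] head -72.2 TURN units -11.3 SHIFT cm [  0.65   5.7  -50.2 ]
```

View pics/s22.png

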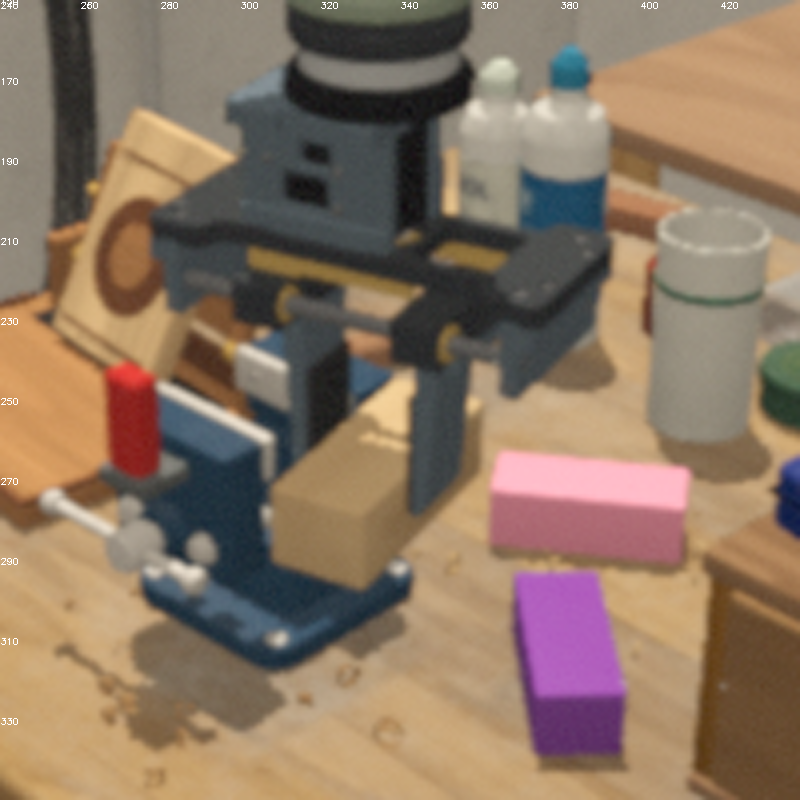

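jog_arm(plan=[-0.4,0,0,-1.13,-0.4,0,0,-1.13,-0.4,0,0,-1.13,-0.4,0,0,-1.13,-0.4,0,0,-1.13,-0.4,0,0,-1.13,-0.4,0,0,-1.13,-0.4,0,0,-1.13,-0.4,0,0,-1.13,-0.4,0,0,-1.13,0,0,0,0])

```text
time_s: 24.45
ee_pos: [433.3, -171.1, 251.9]
ee_rot: [-106.8, 89.8, 158.9]
force: [0.1, -0.8, -2.0]
gripper_width: 44.7
```

jog_arm(plan=[0,0.3,-2,0,0,0.4,-3.5,0,0,0.4,-3.5,0,0,0.4,-3.5,0,0,0.4,-3.5,0,0,0.4,-3.5,0,0,0.4,-3.5,0,0,0.4,-3.5,0,0,0.4,-3.5,0,0,0.4,-3.5,0,0,0.4,-3.5,0,0,0.4,-3.5,0])

```text
time_s: 25.45
ee_pos: [511.2, 230.5, 251.4]
ee_rot: [-59.0, 89.8, -153.6]
force: [-0.0, -0.0, -0.2]
gripper_width: 45.0
```

jog_arm(plan=[0,0.4,-3.5,0,0,0.3,-3.2,0,0,0,0,0,0,0,0,0,0,0,0,0])

```text
time_s: 25.87
ee_pos: [523.3, 294.6, 251.7]
ee_rot: [-48.6, 89.8, -143.1]
force: [-0.1, -0.2, -1.6]
gripper_width: 45.1
```

Run:
```python
from h import *
st()
S=np.array([575.3,268.3,-4.43])
x,y=loc(S,-48,52);print(x,y);go(x,y,58,-4.4)
crop("scene",140,110,300,270,4,"s23")
```

```text
{'time_s': np.float64(25.9), 'ee_pos': array([523.3, 294.6, 251.7]), 'ee_rot': array([ -48.6,   89.8, -143.1]), 'force': array([-0.1, -0.2, -1.6]), 'gripper_width': np.float64(45.1), 'qpos': array([28.3, 20.3, 84.8, -0. , 75.1, 32.8])}
531.4599384185564 323.8522186823824
at [523.3 294.6 251.7] head -4.5 TURN units -0.02 SHIFT cm [19.36  0.64 -3.02]
```

View pics/s23.png

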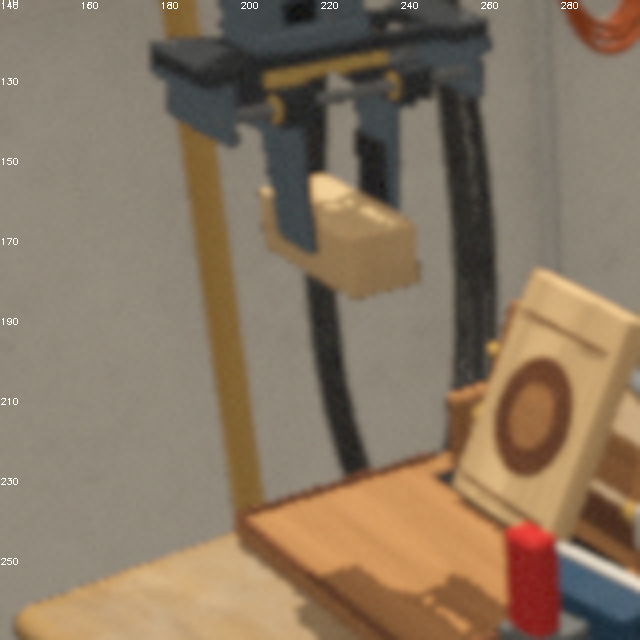

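jog_arm(plan=[1,0.3,-1.5,0,2,0.3,-1.5,0,3,0,0,0,3,0,0,0,3,0,0,0,2.5,0,0,0,2,0,0,0,1,0,0,0,0.8,0,0,0,0,0,0,0,0,0,0,0])

```text
time_s: 26.83
ee_pos: [532.8, 324.9, 71.2]
ee_rot: [130.2, 89.9, 35.7]
force: [-1.3, -0.6, -0.3]
gripper_width: 45.0
```

Run:
```python
from h import *
st()
S=np.array([575.3,268.3,-4.43])
x,y=loc(S,-48,52);go(x,y,58,-4.4)
crop("scene",170,130,310,270,5,"s24")
```

```text
{'time_s': np.float64(26.8), 'ee_pos': array([532.8, 324.9,  71.2]), 'ee_rot': array([130.2,  89.9,  35.7]), 'force': array([-1.3, -0.6, -0.3]), 'gripper_width': np.float64(45.0), 'qpos': array([30.3, 30.7, 95.6,  0. , 53.6, 34.8])}
at [532.8 324.9  71.2] head -4.5 TURN units -0.01 SHIFT cm [ 1.32 -0.13  0.11]
```

View pics/s24.png

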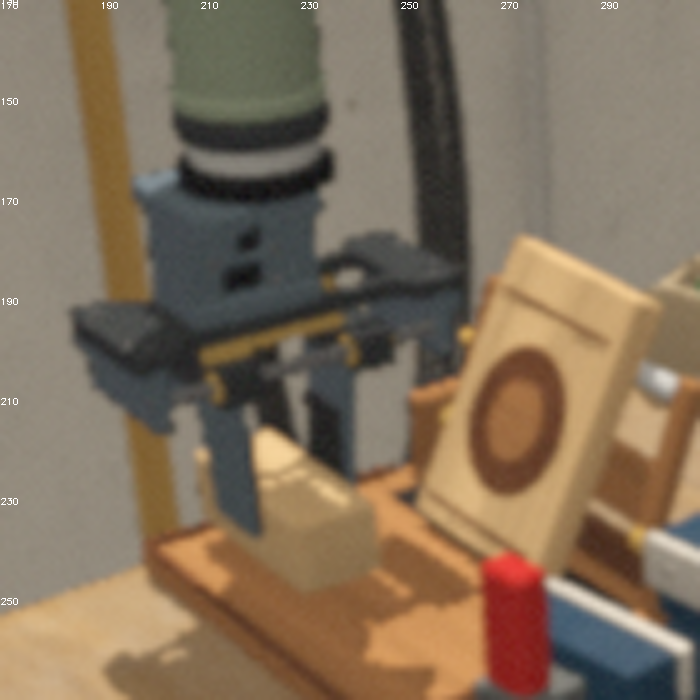

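jog_arm(plan=[0.5,0,0,0,0.4,0,0,0,0.3,0,0,0,0.15,0,0,0,0,0,0,0,0,0,0,0])

```text
time_s: 27.38
ee_pos: [532.3, 324.8, 57.9]
ee_rot: [127.2, 90.0, 32.8]
force: [-2.7, -1.0, 5.0]
gripper_width: 44.8
```

jog_arm(plan=[0,0,0,0,0,0,0,0,0,0,0,0,0,0,0,0], claw=6.2)

```text
time_s: 27.72
ee_pos: [532.2, 324.7, 56.8]
ee_rot: [-75.7, 90.0, -170.1]
force: [0.1, 0.4, 0.1]
gripper_width: 61.7
```

jog_arm(plan=[-1,0,0,0,-2,0,0,0,-3,0,0,0,-3,0,0,0,-3,0,0,0,-3,0,0,0,0,0,0,0,0,0,0,0])

```text
time_s: 28.38
ee_pos: [533.1, 325.2, 209.9]
ee_rot: [125.3, 89.7, 30.9]
force: [0.7, -0.5, -0.6]
gripper_width: 62.2
```

Run:
```python
from h import *
st()
go(483,-304.2,220,-4.4)
crop("scene",170,130,310,270,5,"s25")
crop("top",420,230,500,310,7,"t25")
```

```text
{'time_s': np.float64(28.4), 'ee_pos': array([533.1, 325.2, 209.9]), 'ee_rot': array([125.3,  89.7,  30.9]), 'force': array([ 0.7, -0.5, -0.6]), 'gripper_width': np.float64(62.2), 'qpos': array([30.3, 23.7, 85.7,  0. , 70.4, 34.7])}
at [533.1 325.2 209.9] head -4.4 TURN units -0.0 SHIFT cm [-1.21 -0.17 63.14]
```

View pics/s25.png

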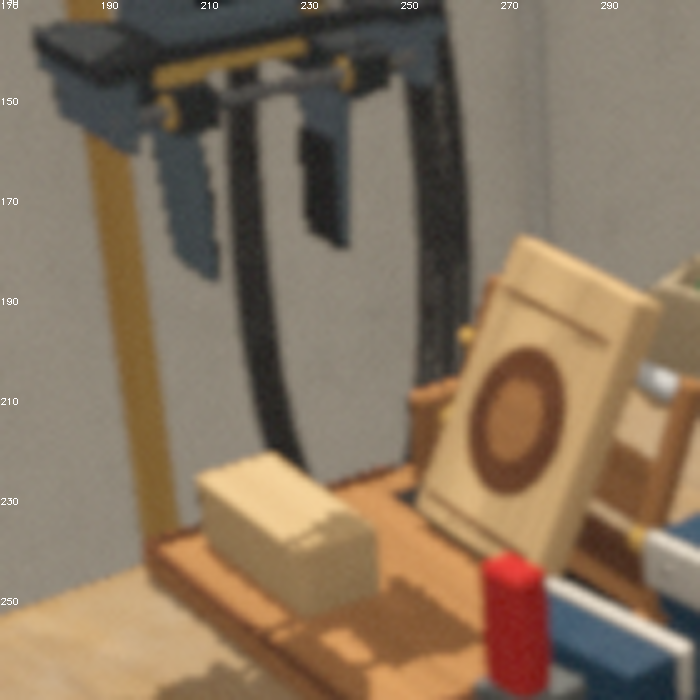

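View pics/t25.png

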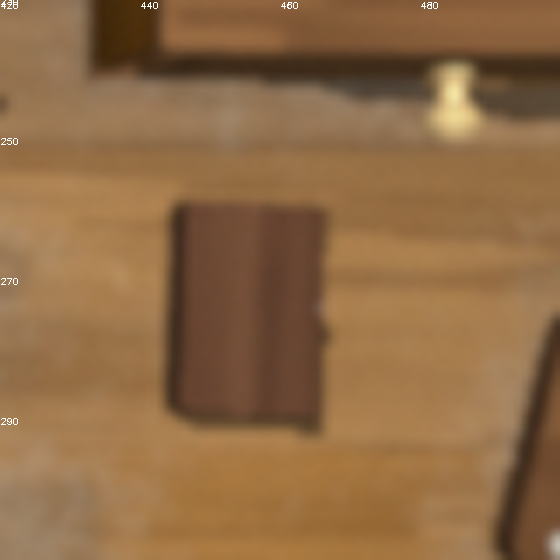

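Run:
```python
from h import *
D=np.array([483,-304.2,-92.5])
for z0,o in((75,"a"),(85,"b")):
    pass
ov=box(D,[-89,89],[-38,38],85,85.1)+box(D,[-25,25],[-37.5,37.5],0,28)
crop("scene",340,330,640,480,2,"s26",ov)
crop("top",420,220,580,340,5,"t26",ov)
```

```text
(no output)
```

View pics/s26.png

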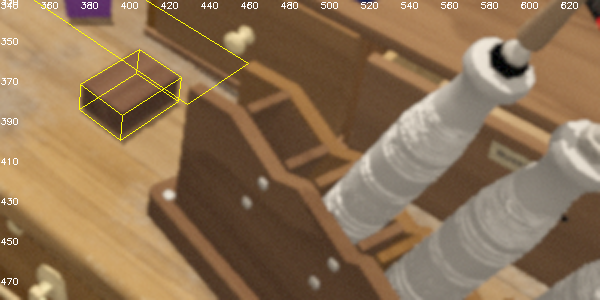

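View pics/t26.png

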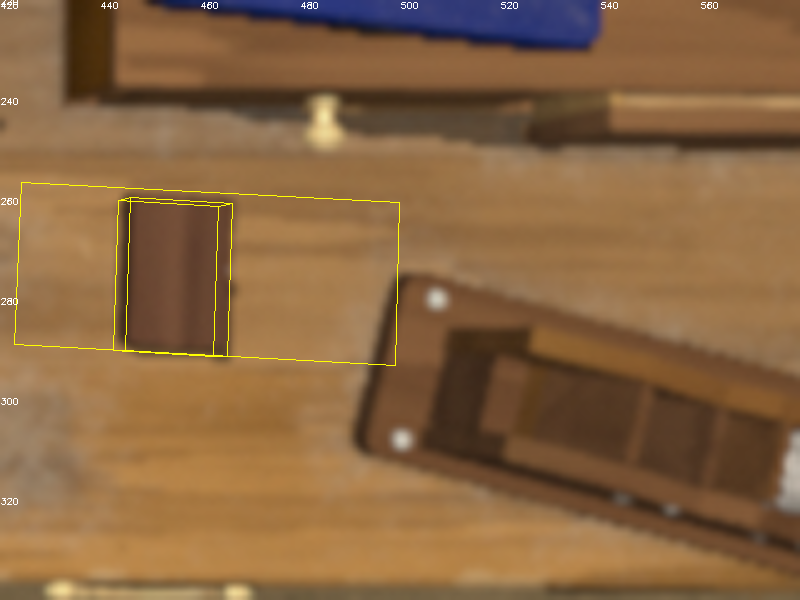

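jog_arm(plan=[-3,0,2,0,-2,0,3.5,0,0,0,3.8,0,0,0,3.8,0,0,0,3.8,0,0,0,3.8,0,0,0,3.8,0,0,0,3.8,0,0,0,3.8,0,0,0,3.8,0,0,0,3.8,0,0,0,3.8,0], claw=8)

```text
time_s: 29.58
ee_pos: [497.8, -110.7, 255.9]
ee_rot: [-102.0, 89.9, 163.6]
force: [0.7, 0.1, 0.0]
gripper_width: 80.2
```

jog_arm(plan=[0,0,3.8,0,0,0,3.8,0,0,0,3.8,0,0,0,3.8,0,0,0,2.5,0,0,0,0,1.1,0,0,0,1.1,0,0,0,1.1,0,0,0,1.1,0,0,0,1.1,0,0,0,1.1,0,0,0,1.1])

```text
time_s: 30.58
ee_pos: [484.7, -285.3, 255.5]
ee_rot: [-72.6, 89.8, 146.5]
force: [-0.1, 0.2, 0.5]
gripper_width: 79.8
```

jog_arm(plan=[0,0,0,1.1,0,0,0,1.1,0,0,0,1.1,0,0,0,1.1,0,0,0,1.1,0,0,0,1.1,0,0,0,0.4,0,0,0,0,0,0,0,0])

```text
time_s: 31.33
ee_pos: [484.8, -285.3, 255.9]
ee_rot: [-31.8, 89.9, 145.7]
force: [-0.5, -0.7, 0.6]
gripper_width: 80.0
```

Run:
```python
from h import *
st()
go(486,-304.2,130,-92.5)
crop("top",160,150,320,290,5,"t27")
```

```text
{'time_s': np.float64(31.3), 'ee_pos': array([ 484.8, -285.3,  255.9]), 'ee_rot': array([-31.8,  89.9, 145.7]), 'force': array([-0.5, -0.7,  0.6]), 'gripper_width': np.float64(80.0), 'qpos': array([-31.6,  16.7,  89.5,   0. ,  73.9,  60.9])}
at [ 484.8 -285.3  255.9] head -92.5 TURN units -0.01 SHIFT cm [12.59  1.9  -0.22]
```

View pics/t27.png

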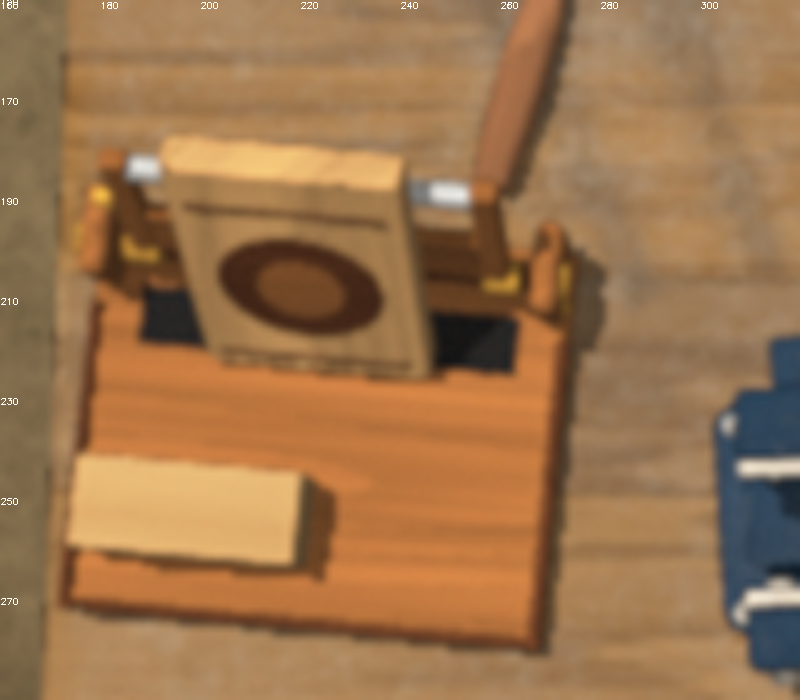

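jog_arm(plan=[3,1.9,-0.1,0,4,0,0,0,4,0,0,0,0,0,0,0,0,0,0,0])

```text
time_s: 31.8
ee_pos: [484.3, -303.8, 145.5]
ee_rot: [-32.1, 89.7, 145.3]
force: [0.6, 0.6, 0.6]
gripper_width: 80.0
```

Run:
```python
from h import *
st()
go(485,-304.2,32,-92.5)
crop("scene",320,270,480,390,5,"s28")
```

```text
{'time_s': np.float64(31.8), 'ee_pos': array([ 484.3, -303.8,  145.5]), 'ee_rot': array([-32.1,  89.7, 145.3]), 'force': array([0.6, 0.6, 0.6]), 'gripper_width': np.float64(80.0), 'qpos': array([-33.3,  22.4,  97.8,   0. ,  60.1,  59.3])}
at [ 484.3 -303.8  145.5] head -92.6 TURN units -0.01 SHIFT cm [11.35  0.06 -0.12]
```

View pics/s28.png

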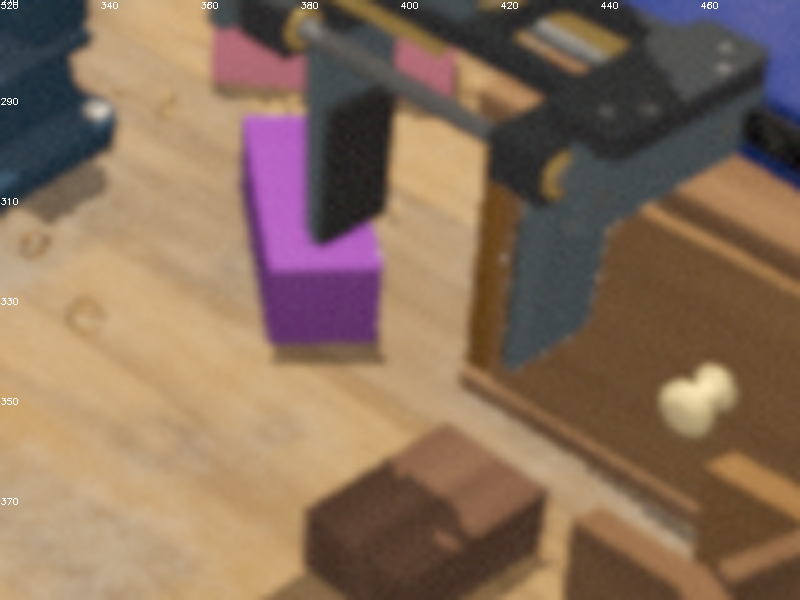

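jog_arm(plan=[3,0,0,0,3,0,0,0,2.5,0,0,0,1.5,0,0,0,0.8,0,0,0,0.5,0,0,0,0,0,0,0])

```text
time_s: 32.43
ee_pos: [486.5, -305.2, 35.3]
ee_rot: [151.1, 89.8, -31.5]
force: [0.5, 1.3, 0.0]
gripper_width: 80.2
```

jog_arm(plan=[0,0,0,0,0,0,0,0,0,0,0,0,0,0,0,0,0,0,0,0,0,0,0,0,0,0,0,0], claw=4, newtons=25)

```text
time_s: 33.02
ee_pos: [485.5, -304.7, 34.6]
ee_rot: [152.3, 90.0, -30.3]
force: [-1.2, 0.3, 4.2]
gripper_width: 50.1
```

jog_arm(plan=[-1,0,0,0,-2,0,0,0,-3,0,0,0,-4,0,0,0,-4,0,0,0,-4,0,0,0,-4,0,0,0,0,0,0,0])

```text
time_s: 33.68
ee_pos: [488.4, -306.5, 263.5]
ee_rot: [150.0, 89.0, -32.6]
force: [1.2, -1.9, -0.6]
gripper_width: 50.0
```

Run:
```python
from h import *
st()
S=np.array([575.3,268.3,-4.43])
x,y=loc(S,-48,-52);print(x,y);go(x,y,250,-4.4)
crop("scene",280,150,440,310,4,"s29")
```

```text
{'time_s': np.float64(33.7), 'ee_pos': array([ 488.4, -306.5,  263.5]), 'ee_rot': array([150. ,  89. , -32.6]), 'force': array([ 1.2, -1.9, -0.6]), 'gripper_width': np.float64(50.0), 'qpos': array([-33.3,  17.2,  87.7,   0. ,  74.1,  59.4])}
523.4268668071335 220.16292434354648
at [ 488.4 -306.5  263.5] head -92.6 TURN units -14.7 SHIFT cm [  0.91  -0.56 -52.79]
```

View pics/s29.png

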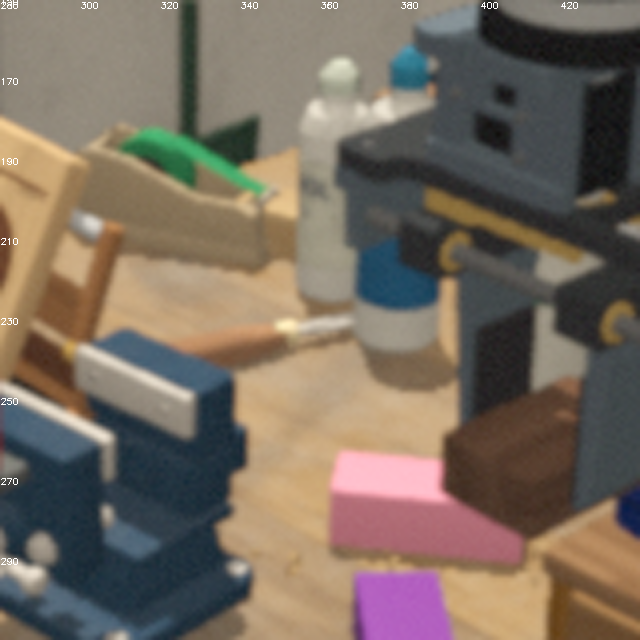

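jog_arm(plan=[0,0,0,-1.1,0,0,0,-1.1,0,0,0,-1.1,0,0,0,-1.1,0,0,0,-1.1,0,0,0,-1.1,0,0,0,-1.1,0,0,0,-1.1,0,0,0,-1.1,0,0,0,-1.1,0,0,0,-1.1,0,0,0,-1.1])

```text
time_s: 34.73
ee_pos: [484.5, -303.9, 252.4]
ee_rot: [-112.2, 89.8, 144.7]
force: [-0.3, 0.2, -0.1]
gripper_width: 49.9
```

jog_arm(plan=[0,0,0,-0.8,0,0,0,-0.7,0,0,-2,0,0,0,-3.8,0,0,0,-3.8,0,0,0,-3.8,0,0,0,-3.8,0,0,0,-3.8,0,0,0,-3.8,0,0,0,-3.8,0,0,0,-3.8,0,0,0,-3.8,0])

```text
time_s: 35.73
ee_pos: [512.0, 58.2, 252.8]
ee_rot: [-81.5, 89.8, -175.9]
force: [1.3, 0.4, -0.8]
gripper_width: 50.0
```

jog_arm(plan=[0,0,-3.8,0,0,0,-3.8,0,0,0,-3.8,0,0,0,-3,0,0,0,-1.8,0,0,0,0,0,0,0,0,0,0,0,0,0])

```text
time_s: 36.4
ee_pos: [525.0, 217.0, 253.1]
ee_rot: [-51.3, 89.9, -145.7]
force: [0.2, -0.9, -0.6]
gripper_width: 49.7
```

Run:
```python
from h import *
st()
S=np.array([575.3,268.3,-4.43])
x,y=loc(S,-48,-52);print(x,y);go(x,y,48.6,-4.4)
```

```text
{'time_s': np.float64(36.4), 'ee_pos': array([525. , 217. , 253.1]), 'ee_rot': array([ -51.3,   89.9, -145.7]), 'force': array([ 0.2, -0.9, -0.6]), 'gripper_width': np.float64(49.7), 'qpos': array([21.3, 17.3, 89.1, -0. , 73.8, 25.7])}
523.4268668071335 220.16292434354648
at [525.  217.  253.1] head -4.4 TURN units -0.0 SHIFT cm [20.45 -0.14 -0.34]
```

jog_arm(plan=[1,-0.1,-0.3,0,2.5,0,0,0,3,0,0,0,3,0,0,0,3,0,0,0,3,0,0,0,2,0,0,0,1,0,0,0,0.6,0,0,0,0,0,0,0,0,0,0,0])

```text
time_s: 37.32
ee_pos: [525.6, 220.9, 63.9]
ee_rot: [117.6, 89.9, 23.2]
force: [-0.4, 0.2, -1.1]
gripper_width: 49.5
```

Run:
```python
from h import *
st()
crop("scene",190,130,330,270,5,"s30")
```

```text
{'time_s': np.float64(37.3), 'ee_pos': array([525.6, 220.9,  63.9]), 'ee_rot': array([117.6,  89.9,  23.2]), 'force': array([-0.4,  0.2, -1.1]), 'gripper_width': np.float64(49.5), 'qpos': array([ 21.6,  27.2, 103.7,   0. ,  49. ,  26.1])}
```

View pics/s30.png

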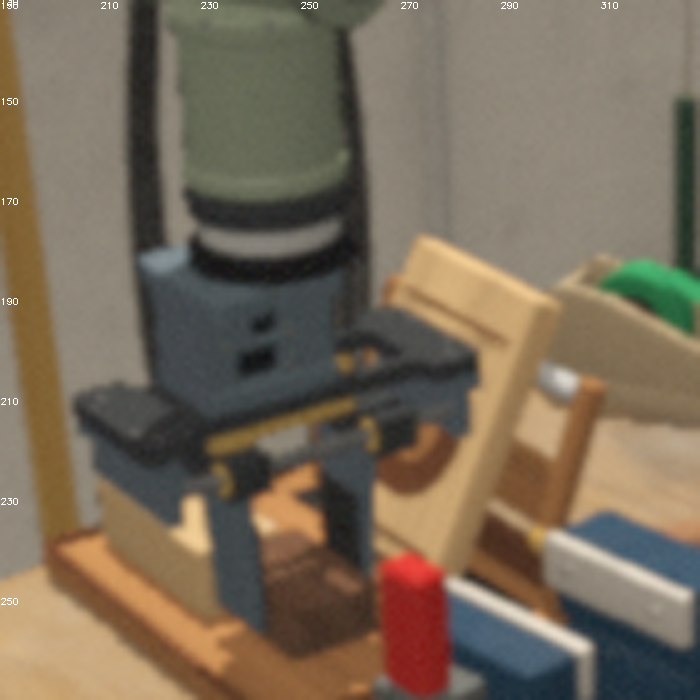

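jog_arm(plan=[0.5,-0.5,0,0,0.4,0,0,0,0.3,0,0,0,0.2,0,0,0,0.15,0,0,0,0,0,0,0,0,0,0,0])

```text
time_s: 37.95
ee_pos: [519.7, 221.5, 48.5]
ee_rot: [-141.6, 90.0, 124.0]
force: [-2.3, -0.8, 7.3]
gripper_width: 49.6
```

Run:
```python
from h import *
st()
```

```text
{'time_s': np.float64(38.0), 'ee_pos': array([519.7, 221.5,  48.5]), 'ee_rot': array([-141.6,   90. ,  124. ]), 'force': array([-2.3, -0.8,  7.3]), 'gripper_width': np.float64(49.6), 'qpos': array([ 21.9,  28. , 105.2,   0. ,  46.8,  26.3])}
```

jog_arm(plan=[0,0,0,0,0,0,0,0,0,0,0,0,0,0,0,0], claw=6)

```text
time_s: 38.28
ee_pos: [519.9, 221.4, 47.4]
ee_rot: [-163.7, 90.0, 101.9]
force: [0.2, -0.0, -0.9]
gripper_width: 59.9
```

jog_arm(plan=[-1,0,0,0,-2,0,0,0,-3,0,0,0,-3,0,0,0,-4,0,0,0,-4,0,0,0,-3,0,0,0,0,0,0,0,0,0,0,0])

```text
time_s: 39.03
ee_pos: [520.6, 221.7, 250.3]
ee_rot: [116.6, 89.7, 22.2]
force: [0.3, 1.1, -0.4]
gripper_width: 60.1
```

Run:
```python
from h import *
st()
go(438,5.3,260,4)
crop("scene",190,130,330,270,5,"s31")
```

```text
{'time_s': np.float64(39.0), 'ee_pos': array([520.6, 221.7, 250.3]), 'ee_rot': array([116.6,  89.7,  22.2]), 'force': array([ 0.3,  1.1, -0.4]), 'gripper_width': np.float64(60.1), 'qpos': array([21.9, 16.9, 90. ,  0. , 72.8, 26.3])}
at [520.6 221.7 250.3] head -4.4 TURN units -1.4 SHIFT cm [-1.06 -9.75 21.01]
```

View pics/s31.png

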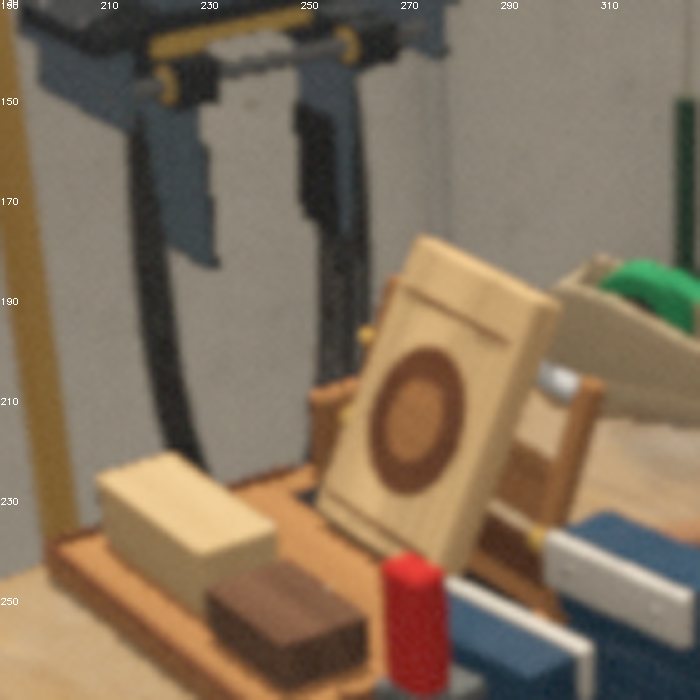

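jog_arm(plan=[0,0,0,-0.7,0,0,0,-0.7,0,-0.8,1.8,0,0,-0.9,2,0,0,-1,2.2,0,0,-1.2,2.5,0,0,-1.2,2.5,0,0,-1.2,2.5,0,0,-1.2,2.5,0,0,-1.2,2.5,0,0,-1.05,2.5,0,0,0,0,0], claw=4)

```text
time_s: 40.08
ee_pos: [434.3, 2.0, 245.9]
ee_rot: [-74.5, 89.7, -160.7]
force: [-0.7, -0.3, -0.3]
gripper_width: 39.8
```

jog_arm(plan=[0,0,0,0,0,0,0,0,0,0,0,0])

```text
time_s: 40.33
ee_pos: [437.3, 5.8, 246.9]
ee_rot: [-115.2, 89.9, 158.8]
force: [0.7, 0.1, -0.7]
gripper_width: 40.2
```

Run:
```python
from h import *
st()
go(438,5.3,175,4)
```

```text
{'time_s': np.float64(40.3), 'ee_pos': array([437.3,   5.8, 246.9]), 'ee_rot': array([-115.2,   89.9,  158.8]), 'force': array([ 0.7,  0.1, -0.7]), 'gripper_width': np.float64(40.2), 'qpos': array([ -0.8,   5.5, 105.3,   0. ,  69.2,  -4.8])}
at [437.3   5.8 246.9] head 4.0 TURN units 0.01 SHIFT cm [7.19 0.08 0.06]
```

jog_arm(plan=[2.2,0,0,0,2,0,0,0,1.5,0,0,0,1,0,0,0,0.5,0,0,0,0,0,0,0])

```text
time_s: 40.83
ee_pos: [436.7, 5.9, 174.3]
ee_rot: [-98.5, 89.8, 175.6]
force: [-0.5, 0.2, -0.1]
gripper_width: 39.7
```

jog_arm(plan=[0,0,0,0,0,0,0,0,0,0,0,0,0,0,0,0], claw=1, newtons=20)

```text
time_s: 41.17
ee_pos: [437.8, 5.2, 176.2]
ee_rot: [91.7, 89.9, 5.7]
force: [0.6, 0.1, 2.0]
gripper_width: 17.8
```

jog_arm(plan=[0,0.5,0,0,0,0.5,0,0,0,0.5,0,0,0,0.5,0,0,0,0.5,0,0,0,0.5,0,0,0,0.5,0,0,0,0.5,0,0,0,0.4,0,0,0,0.3,0,0,0,0,0,0,0,0,0,0])

```text
time_s: 42.17
ee_pos: [484.8, 8.5, 176.2]
ee_rot: [100.1, 89.9, 14.1]
force: [-1.7, 0.4, 4.5]
gripper_width: 17.8
```

Run:
```python
from h import *
st()
crop("scene",240,160,400,280,5,"s32")
```

```text
{'time_s': np.float64(42.2), 'ee_pos': array([484.8,   8.5, 176.2]), 'ee_rot': array([100.1,  89.9,  14.1]), 'force': array([-1.7,  0.4,  4.5]), 'gripper_width': np.float64(17.8), 'qpos': array([ -0.4,  13.2, 106.7,   0. ,  60. ,  -4.4])}
```

View pics/s32.png

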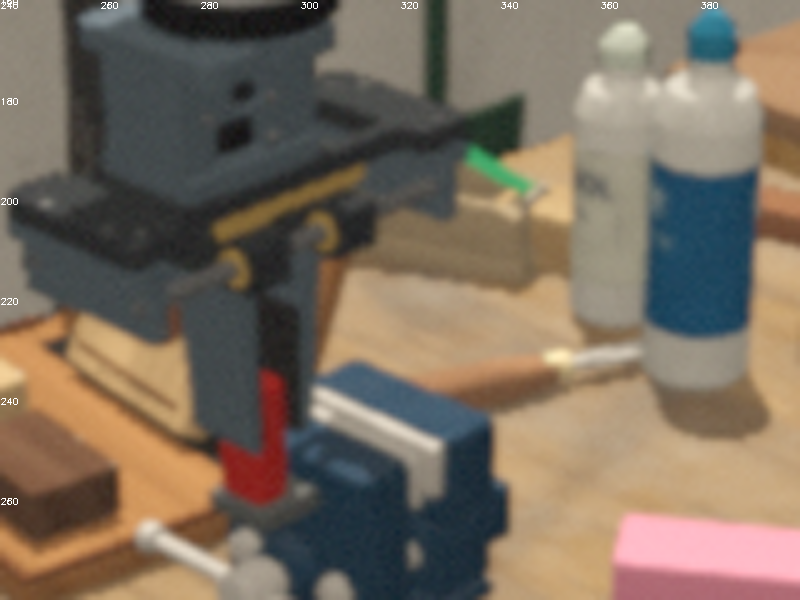

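Nearly shut (≈47 mm moved). Push on gently until the stop shows as force.

jog_arm(plan=[0,0.15,0,0,0,0.15,0,0,0,0.1,0,0,0,0,0,0,0,0,0,0])

```text
time_s: 42.63
ee_pos: [488.0, 8.8, 176.2]
ee_rot: [145.1, 90.0, 59.1]
force: [-4.1, 0.7, 6.6]
gripper_width: 17.9
```

Run:
```python
from h import *
st()
```

```text
{'time_s': np.float64(42.6), 'ee_pos': array([488. ,   8.8, 176.2]), 'ee_rot': array([145.1,  90. ,  59.1]), 'force': array([-4.1,  0.7,  6.6]), 'gripper_width': np.float64(17.9), 'qpos': array([ -0.3,  13.5, 106.2,   0. ,  60.2,  -4.3])}
```

jog_arm(plan=[0,0.2,0,0,0,0.1,0,0,0,0,0,0,0,0,0,0])

```text
time_s: 42.97
ee_pos: [488.8, 8.8, 176.2]
ee_rot: [-93.3, 89.7, -179.3]
force: [-8.4, 0.4, 10.8]
gripper_width: 17.9
```

Run:
```python
from h import *
st()
crop("scene",270,210,350,280,8,"s33")
```

```text
{'time_s': np.float64(43.0), 'ee_pos': array([488.8,   8.8, 176.2]), 'ee_rot': array([ -93.3,   89.7, -179.3]), 'force': array([-8.4,  0.4, 10.8]), 'gripper_width': np.float64(17.9), 'qpos': array([ -0.3,  13.7, 106. ,  -0. ,  60.6,  -4.3])}
```

View pics/s33.png

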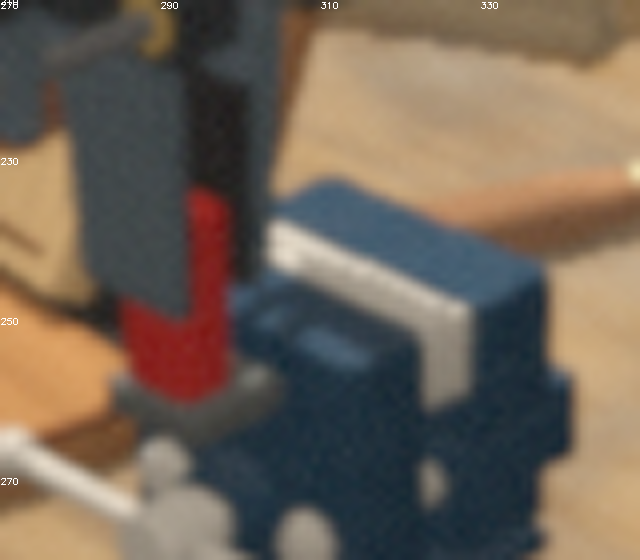

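Shut against the stop (motion only 0.8 mm of 3, force rising). Release and retreat.

jog_arm(plan=[0,0,0,0,0,0,0,0,0,0,0,0,-2,0,0,0,-3,0,0,0,-4,0,0,0,-4,0,0,0,0,0,4,0,0,0,4,0,0,0,4,0,0,0,4,0,0,0,4,0], claw=4)

```text
time_s: 44.02
ee_pos: [505.2, -192.6, 305.4]
ee_rot: [75.8, 89.9, -10.2]
force: [1.3, -0.5, -1.0]
gripper_width: 40.2
```

jog_arm(plan=[0,-3,3,0,0,-3,3,0,0,0,0,0,0,0,0,0])

```text
time_s: 44.35
ee_pos: [449.5, -255.2, 305.3]
ee_rot: [111.3, 90.0, 25.0]
force: [0.4, 0.3, 0.7]
gripper_width: 39.8
```

Run:
```python
from h import *
st()
crop("scene",190,150,350,290,5,"s34")
crop("top",160,150,360,300,4,"t34")
crop("top",0,0,640,480,1,"t35")
```

```text
{'time_s': np.float64(44.4), 'ee_pos': array([ 449.5, -255.2,  305.3]), 'ee_rot': array([111.3,  90. ,  25. ]), 'force': array([0.4, 0.3, 0.7]), 'gripper_width': np.float64(39.8), 'qpos': array([-30.9,  11. ,  90.2,   0. ,  78.8, -34.6])}
```

View pics/s34.png

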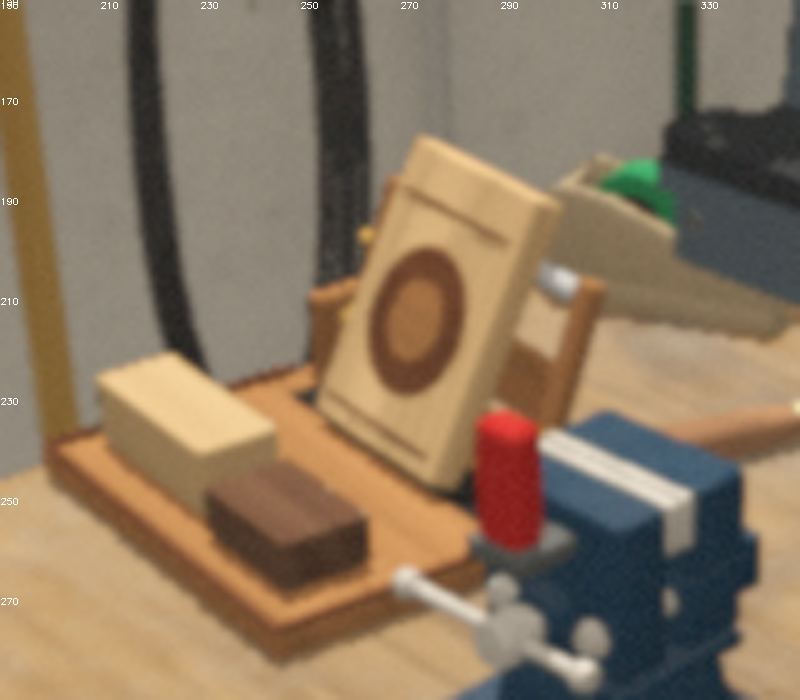

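View pics/t34.png

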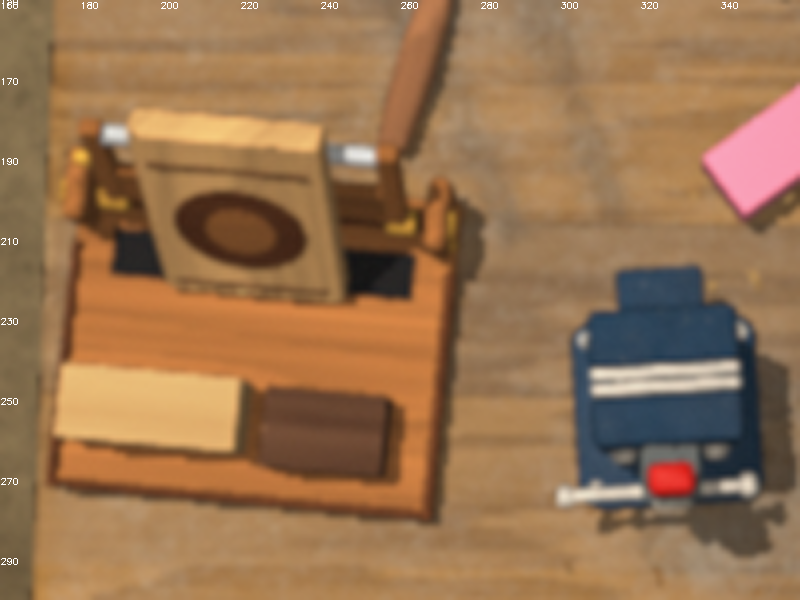

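View pics/t35.png

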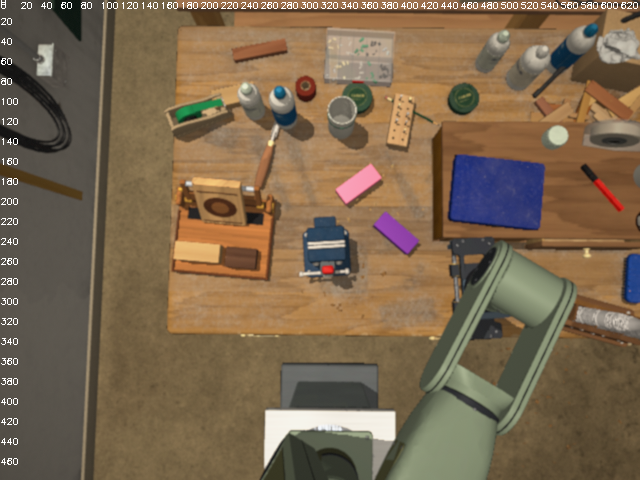

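Run:
```python
from h import *
pts=[("top",175,240.7),("top",220.5,244),("top",219.5,263),("top",173.7,259.5)]
L,r=fit([("top",175.2,241,22.5,55,52),("top",221,244.5,22.5,-55,52),("top",219.5,263,-22.5,-55,52),("top",173.9,259.5,-22.5,55,52)],x0=(530,320,-4))
S=np.array([575.3,268.3,-4.43]); d=L[:2]-S[:2]; c,s=np.cos(np.radians(S[2])),np.sin(np.radians(S[2]))
print(L,c*d[0]+s*d[1],-s*d[0]+c*d[1],r.round(1).tolist())
crop("scene",190,200,290,290,8,"s36",box(L,[-22.5,22.5],[-55,55],14,52))
```

```text
[531.05602858 323.42691414  -3.62156971] -48.36985216192984 51.54476765277735 [[0.5, 0.1], [-0.1, -0.1], [-0.3, -0.1], [-0.1, 0.1]]
```

View pics/s36.png

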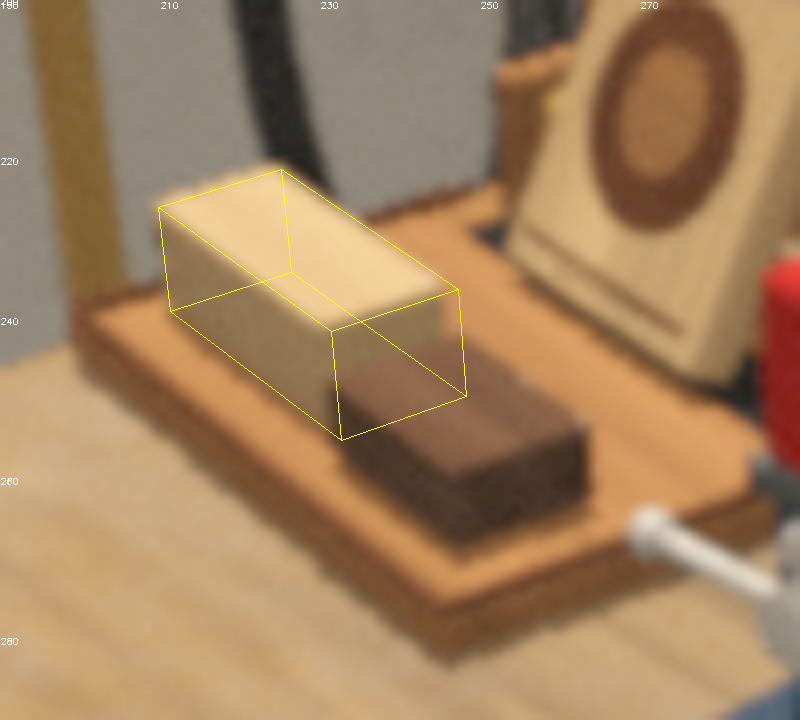

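Run:
```python
from h import *
st(); print(env.job_done())
```

```text
{'time_s': np.float64(44.6), 'ee_pos': array([ 451.2, -252.6,  305.4]), 'ee_rot': array([121.8,  90. ,  35.9]), 'force': array([ 0.2, -0.5, -0.9]), 'gripper_width': np.float64(40.0), 'qpos': array([-30.5,  11. ,  90.2,   0. ,  78.9, -34.6])}
the job is handed in; nothing more can be done
None
```

I did every step of the task and handed the job in at 44.6 s of robot time. No verdict was reported.

- **Order of work:** I opened the stand's back fully, pulled the vice jaw out to about 50 mm, and lifted the plaque out. I stood the plaque on the rubber strip and tilted it against the back. I then laid the two blocks I could find, one light and one dark, side by side on the shelf. Last, I pushed the empty vice shut and moved the arm clear.
- **Final pictures:** The back is open and the plaque leans on the bar, carved side to the front. Its foot centre is at about stand x +37 mm, because it slid a few millimetres forward while I pushed it back. The blocks look flat and do not overlap; the light one measured x -48, y +52 mm, but I did not measure the dark one after placing it.
- **Vice:** The jaw stopped against its end stop, with force rising over the last 3 mm of push.
- **Checks that disagreed:** The scene camera's overlays sat 1–2 pixels off the top camera's, about 2–5 mm. Because of that I could not fully rule out the light block's left end touching the shelf's end rim, though by my estimate it clears it by 3–7 mm.

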